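# Pry the spring clip off the spindle and take the roller off

## Task

With the hooked pick, pull the sprung wire clip out of its groove in the upright spindle, without touching the clip with the gripper, and let the clip drop into the grey catch tray round the spindle. Lay the pick back in its wooden rest, then lift the roller off the spindle and stand it on its end in the shallow wooden parts tray, leaving the other things on the bench where they are.

Things in the scene. Friction and masses are not known exactly. Their poses are not given: they have to be found in the camera images.
- fixture: Grey catch tray fixed to the bench, with an upright steel spindle. Origin: spindle axis at bench level, z up; its long part runs to -x, towards the robot: x -100 to +42, y -47 to +47 mm, walls 4 mm thick, 12 high, floor 5 mm up. Spindle: 30 mm shoulder up to z = 28 mm (10 mm more at the foot), 16 mm diameter to 53.5, 10 mm groove to 59.5, 16 mm head to 67.5 mm.
- roller: Aluminium roller with a black rubber band, 36 mm diameter, 26 mm high, 19 mm bore, 60 g, standing loosely on the spindle's shoulder under the clip. Origin: centre of its underside, z along the bore (up); its underside sits 28 mm above the bench.
- clip: Sprung clip of 4 mm dark steel wire, flat in the spindle's groove on top of the roller, 24 g. Origin: spindle axis as fitted, mid-wire, 56 mm above the bench. Two sprung jaws hug the groove, mouth to +x; a rigid pull loop stands out to -x, beyond the roller. Pulled level to its -x by the loop it snaps out after some 10 mm at a peak of 5 to 12 N, then tips over the roller's edge and drops off.
- clip_loop (a point): Point inside the clip's pull loop, at clip x = -26 mm, mid-wire. The loop's outer wire is centred at clip x = -36 mm, its side wires at y = +-10 mm. Free opening outside the roller: x from -34 mm (outer wire) to -18 mm (roller's rim), 16 mm along y; below it nothing down to the tray.
- pick: Hooked pick lying level in its rest: square wooden handle 84 mm long, 12 by 12 mm, brass ferrule, then a 4 mm steel wire with its end bent straight down. Origin: middle of the handle on its axis, 42 mm above the bench in the rest; x along the handle to the hook, z up. 50 g. Grip the middle of the handle, between the rest's two posts (58 mm clear).
- pick_tip (a point): Rounded lower end of the pick's bent hook, at x = 70 mm, z = -28 mm in the pick's frame; the bent-down part is 4 mm thick and straight for 24 mm up from here.
- pick_rest: Wooden rest fixed to the bench: a base 78 by 44 mm and two upright posts, 6 mm thick, at x = +-32 mm, with flared notches open at the top (about 15 mm wide at the bottom, 38 mm at the mouth, 50 mm above the bench). Origin: centre of its underside, x along the handle towards the hook.
- rest_seat (a point): Where the middle of the pick's handle lies in the rest, 42 mm above the bench.
- groove (a point): Centre of the spindle's groove, on its axis, 56.5 mm above the bench.
- parts_tray: Shallow square wooden tray with a cork lining, fixed to the bench, 84 by 84 mm outside, walls 5 mm thick and 12 mm high, inner floor 5 mm above the bench. Origin: centre of its underside.
- notebook: Bystander: small dark red notebook, 98 by 70 by 11 mm, lying on the bench. Origin: centre of its underside.
- marker: Bystander: marker pen lying on the bench, 128 mm long, 13 mm thick. Origin: under its middle.

How it is judged:
On the way, in this order (a step that is already met when the one before it is completed fails the run):
1. the pick pulls on the clip while the clip is still in its groove (contact force between pick and clip above 1 N and distance between clip and groove below 0.008 m), for 0.02 s.
2. the clip is out of the groove and has dropped (flat in the catch tray, or leaning), with the roller still on the spindle (height (world z) of clip below 0.048 m and distance between clip and groove above 0.015 m and z of roller in the frame of fixture below 0.035 m and horizontal distance between roller and groove below 0.006 m), for 0.2 s.
3. the pick lies in its rest, let go, with the roller still on the spindle (distance between pick and rest_seat below 0.02 m and contact force between the fingers and pick below 0.1 N and horizontal distance between roller and groove below 0.006 m), for 0.2 s.
At the end, for the whole second after the job is handed in: The clip is at rest in the catch tray (anywhere within its walls; it may lean on the spindle); the pick lies in its rest, hook down, within 20 mm of its seat; the roller stands on one of its ends, flat on the parts tray's floor, at rest (x of clip in the frame of fixture between -0.105 and 0.045 m and y of clip in the frame of fixture between -0.05 and 0.05 m and height (world z) of each of clip, pick below 0.048 m and contact force between clip and fixture above 0.02 N and linear speed of each of clip, roller, pick below 0.02 m/s and horizontal distance between pick and rest_seat below 0.02 m and height (world z) of pick above 0.037 m and angle between the x axis of pick and the x axis of pick_rest, either way round below 0.2 rad and angle between pick's own z axis and vertical below 0.25 rad and x of roller in the frame of parts_tray between -0.03 and 0.03 m and y of roller in the frame of parts_tray between -0.03 and 0.03 m and ((height (world z) of roller below 0.009 m and angle between roller's own z axis and vertical below 0.15 rad) or (height (world z) of roller below 0.035 m and angle between roller's own z axis and vertical above 2.99 rad))); the robot touches nothing.
It fails at once if the gripper touches the clip (contact force between the fingers and clip above 0.5 N).
It fails at once if the notebook or the marker is pushed more than 20 mm (distance of any of notebook, marker from where it was at the start of the episode above 0.02 m).
It also fails if it takes over 51 s, if anything falls off the work surface, if the arm or the gripper's body presses on something with over 40 N, if the wrist force passes 120 N, or if a joint passes its speed limit or range.

## Robot

A 6-joint arm with a two-finger parallel gripper is mounted at the origin on a cart in front of the work surface, level with it; the furniture and walls round the work are solid. World frame = base frame: x ahead of the robot, y to its left, z up, the work surface at z = 0. Lengths are in m, angles in rad, forces in N, time in s.
With the tool pointing down it reaches from about 0.25 to 0.775 m from the base axis. Payload 4 kg.
Tool frame: the origin (TCP) lies at the very end of the fingers, on their centre line; the grasp point (between the pads) lies 19 mm behind it; z points along the fingers, y is the line along which they close (so a half turn about z gives the same grasp; the last joint's range is limited). The gripper opens to 94 mm and grips with 3 to 60 N. Pads are 16 mm wide; open, the fingers measure 119 mm over their backs; the gripper's body (75 mm by 177 mm) begins 78 mm behind the grasp point.
Start: joints at [-1.373, 0.087, 1.371, -0, 1.684, -0.103], TCP at [0.163, -0.525, 0.206] pointing down, gripper open.
Joint ranges: [-3.1, 3.1], [-0.76, 2.03], [0.27, 2.55], [-1.08, 4.22], [0.17, 2.65], [-2.57, 2.57]. Speed limits (rad/s): [2.79, 2.79, 3.14, 3.14, 3.14, 3.14].

## Interface

Orientations are given as [roll, pitch, yaw] about the fixed x, y, z axes, in that order (R = Rz(yaw) Ry(pitch) Rx(roll)).
In Python, from bench import robot gives the robot as it stands. The module is installed in compiled form; this text tells all that it offers.
- The arm moves only by the tool move_arm, never from a script. Its argument "deltas" is one flat list of numbers, 7 for each row, row after row: the turn, a rotation vector about the tool's x, y, z in rad, then the shift along the tool's x, y, z in cm, then the closure, from -1 (fully open) to 1 (shut). A call has 1 to 8 rows; each row is the pose to reach, as a shift and turn from the pose commanded when the call began, along the tool's axes at that moment; what a row does not reach only later rows make up. A row lasts 1/10 s, in which the tool goes at most 50 mm and 8.59 degrees, less where a joint would pass 70% of its speed; a pose out of reach is approached as far as the arm can. A call with a gripper value outside its range is refused whole. The fingers move at their own pace and stop on an object; the grip force is fixed at half the most. Time passes only in rows, so rows that repeat a pose let the fingers close. It gives the time, the measured TCP pose, the force, the opening and the grip force at its end, in the units of the state.
- robot.get_obs(): the state, without advancing time (a new reading comes with each control period).
- robot.snapshot(name): name is "side" or "top" or "wrist"; returns a dict with "image" (400x640x3 uint8, red, green, blue), "depth" (400x640 float32, m along the optical axis (not along the pixel's ray), 0 where there is no reading), "fov_y" (degrees; the focal length in pixels is half the picture's height over the tangent of half this angle, whatever the lens; pixels are square), "cx", "cy" (the principal point, pixels), "origin" and "orientation" of the camera in the world; the wrist camera has in their place "T_tool_cam" (4x4, takes a point from camera to tool coordinates, whose origin is the TCP and whose axes are the flange's). Camera axes: x right, y up, looking along -z (the intrinsics and any distortion apply to the point x, -y, -z); pixel columns grow to the right and rows downward; lengths in m; the calibration is good to about 2 mm. A picture is of the moment at which its call begins: read the wrist's pose just before it.
- robot.close_job(): hands the job in; it is judged then, once.
The state is a dict: "time": time; "joint_positions": joint angles; "qvel": joint speeds; "joint_torque": joint torques, N m; "tool_pos": TCP position; "ee_rot": TCP orientation; "wrist_force": force on the tool from outside, world axes, zero at the start; "wrist_torque": the same for the moment, N m; "width": finger opening in m; "finger_force": force on a finger pad.
Only numpy, scipy, OpenCV 4.12 (cv2) and the standard library are available. Lean on these libraries where they do the work, as an engineer would, in place of code of your own. Each camera call takes 0.05 s, during which the arm holds its last target. There are 200 camera calls.

## Working session

There is one attempt and no reset: what is moved stays moved. The work goes in short steps, Python scripts to look and compute and a tool call to move; the robot and the scene stay as the last step left them, time stands still between calls to the robot, and variables do not carry over. Pictures are saved under pics/ and viewed, at most 10 in all, crops included, and the job is handed in when it is done.

Besides the shell and the picture viewer there is one more tool, called after "Emit:" as name(argument=value, ...) on one line, values as JSON. move_arm: Moves the arm, as the interface text tells. Its arguments: {"type":"object","properties":{"deltas":{"type":"array","items":{"type":"number"}}},"required":["deltas"]}

```bash
mkdir -p pics; cat > h.py <<'E'
import numpy as np, cv2
from bench import robot
from scipy.spatial.transform import Rotation as R
def snap(n):
    o=robot.get_obs(); s=robot.snapshot(n)
    if n=="wrist":
        T=np.eye(4);T[:3,:3]=rot(o["ee_rot"]);T[:3,3]=o["tool_pos"]
        s["T"]=T@np.array(s["T_tool_cam"])
    else:
        T=np.eye(4);r=np.array(s["orientation"])
        T[:3,:3]=r if r.shape==(3,3) else rot(r)
        T[:3,3]=s["origin"]; s["T"]=T
    s["f"]=200/np.tan(np.radians(s["fov_y"])/2)
    return s
def rot(r):
    r=np.array(r)
    return r if r.shape==(3,3) else R.from_euler('xyz',r).as_matrix()
def cloud(s):
    v,u=np.mgrid[:400,:640]; d=s["depth"]
    p=np.stack([(u-s["cx"])/s["f"]*d,-(v-s["cy"])/s["f"]*d,-d],-1)
    return p@s["T"][:3,:3].T+s["T"][:3,3]
def ray(s,u,v,z):
    d=s["T"][:3,:3]@np.array([(u-s["cx"])/s["f"],-(v-s["cy"])/s["f"],-1]);o=s["T"][:3,3]
    return o+d*(z-o[2])/d[2]
def save(s,n): cv2.imwrite(n,s["image"][...,::-1])
E
python3 - <<'E'
from h import *
import pickle
o=robot.get_obs();print({k:np.round(v,3) for k,v in o.items()})
ims=[]
for n in("top","side"):
    s=snap(n);pickle.dump(s,open(n+".pkl","wb"));save(s,f"pics/{n}.png")
    print({k:v for k,v in s.items() if k not in("image","depth")}, (s["depth"]>0).mean())
E
```

```text
{'time': np.float64(0.0), 'joint_positions': array([-1.373,  0.088,  1.372, -0.   ,  1.684, -0.103]), 'qvel': array([ 0.001, -0.   ,  0.   , -0.001, -0.   , -0.001]), 'joint_torque': array([ 0.0000e+00, -3.4018e+01, -3.0243e+01,  7.2000e-02,  3.3000e-02,
       -0.0000e+00]), 'tool_pos': array([ 0.163, -0.525,  0.204]), 'ee_rot': array([-3.139, -0.   ,  0.301]), 'wrist_force': array([0.007, 0.235, 0.214]), 'wrist_torque': array([-0.05 , -0.035,  0.022]), 'finger_force': np.float64(0.0), 'width': np.float64(0.094)}
{'fov_y': 54.99585615421351, 'cx': 316.01749741651423, 'cy': 196.25570226033236, 'origin': array([0.38854443, 0.23447249, 0.91818173]), 'orientation': array([ 2.08691105e-01,  1.31511317e-03, -1.48372861e+00]), 'T': array([[ 0.08695767,  0.97462081, -0.20628291,  0.38854443],
       [-0.99621114,  0.08479959, -0.01929758,  0.23447249],
       [-0.00131511,  0.2071794 ,  0.97830208,  0.91818173],
       [ 0.        ,  0.        ,  0.        ,  1.        ]]), 'f': np.float64(384.2303488371572)} 0.99618359375
{'fov_y': 42.99558786058594, 'cx': 320.6720695947872, 'cy': 194.1754999644338, 'origin': array([1.04512229, 0.35082882, 0.91600874]), 'orientation': array([ 0.54310809, -0.0068793 ,  1.7730535 ]), 'T': array([[-0.20087625, -0.83794121,  0.50744779,  1.04512229],
       [ 0.97959247, -0.17545826,  0.09804585,  0.35082882],
       [ 0.00687924,  0.51678711,  0.8560863 ,  0.91600874],
       [ 0.        ,  0.        ,  0.        ,  1.        ]]), 'f': np.float64(507.78691391702586)} 0.9958828125
```

View pics/top.png

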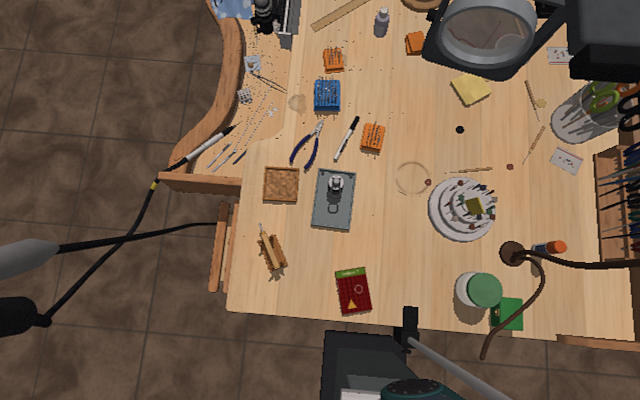

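View pics/side.png

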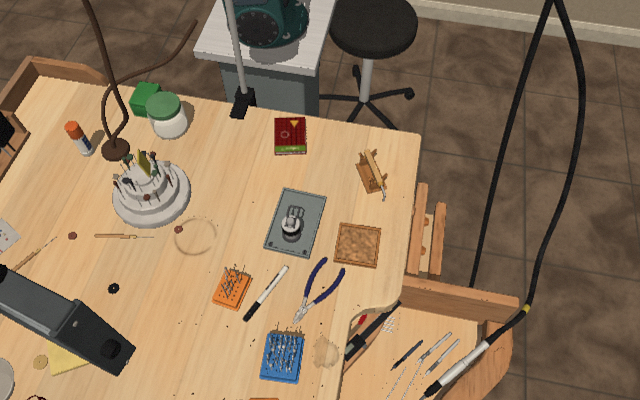

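The top view shows the catch tray at (333,198) with the roller at (336,183) and the loop at (333,208). The parts tray is at (281,184), the rest and pick at (270,250) with the hook up-left at (262,228), the notebook at (353,290) and the marker at (347,138). The side view agrees: fixture (295,222), tray (357,245), pick (372,170).

```bash
python3 - <<'E'
from h import *
import pickle
S={n:pickle.load(open(n+".pkl","rb")) for n in("top","side")}
boxes={"top":dict(fix=(305,160,362,238),tray=(258,162,303,206),rest=(250,220,292,280)),
"side":dict(fix=(258,180,332,262),tray=(328,218,386,270),rest=(350,140,395,205))}
for n,s in S.items():
    P=cloud(s)
    print(n,"bench z",np.median(P[215:225,375:385,2]) if n=="top" else np.median(P[150:170,220:240,2]))
    for k,(a,b,c,d) in boxes[n].items():
        p=P[b:d,a:c].reshape(-1,3)
        for lo,hi in((.006,.018),(.03,.047),(.047,.054),(.054,.061),(.063,.075)):
            q=p[(p[:,2]>lo)&(p[:,2]<hi)]
            if len(q)<4: continue
            r=cv2.minAreaRect((q[:,:2]*1000).astype(np.float32))
            print(k,lo,len(q),"mean",np.round(q.mean(0),4),"rect",np.round(r[0],1),np.round(r[1],1),round(r[2],1))
im=[]
for n,(a,b,c,d) in(("top",(245,160,365,285)),("side",(258,140,392,272))):
    im.append(cv2.resize(S[n]["image"][b:d,a:c],(400,400),interpolation=cv2.INTER_CUBIC))
cv2.imwrite("pics/c.png",np.hstack(im)[...,::-1])
E
```

```text
top bench z -0.002237694421475256
fix 0.006 679 mean [0.5818 0.2135 0.0094] rect [589.  225.3] [127.2 159.9] 87.3
fix 0.03 15 mean [0.5933 0.2086 0.0392] rect [594.7 208.5] [30.8  8.8] 87.0
fix 0.047 87 mean [0.6072 0.2082 0.0521] rect [602.5 212.6] [35.  49.4] 50.6
fix 0.054 99 mean [0.5956 0.2076 0.0561] rect [597.9 209.7] [30.5 54.4] 83.8
fix 0.063 35 mean [0.6079 0.2079 0.0663] rect [608.1 207.8] [14.6 11.6] 4.2
tray 0.006 557 mean [0.6035 0.3403 0.009 ] rect [611.4 340.8] [98.5 84.2] 2.0
rest 0.006 150 mean [0.4375 0.3394 0.0074] rect [436.2 341.3] [76.4 43.2] 28.6
rest 0.03 166 mean [0.4447 0.3458 0.0436] rect [452.2 345.3] [111.8  38.5] 22.8
rest 0.047 144 mean [0.4391 0.3437 0.0486] rect [441.2 344.2] [87.9 38. ] 29.4
side bench z -0.001764893072999263
fix 0.006 1077 mean [0.5864 0.2119 0.0093] rect [582.4 226. ] [128.7 146.4] 87.6
fix 0.03 68 mean [0.6228 0.2116 0.0386] rect [621.8 211.3] [12.8 33.2] 18.2
fix 0.047 113 mean [0.6141 0.2092 0.0518] rect [607.6 205.2] [42.2 35.8] 60.3
fix 0.054 154 mean [0.6005 0.2084 0.0564] rect [599.6 208.7] [29.  56.4] 86.0
fix 0.063 49 mean [0.6106 0.208  0.0667] rect [610.9 207.4] [15.3 13.5] 13.8
tray 0.006 903 mean [0.6073 0.3414 0.0091] rect [613.9 340.7] [102.   83.9] 2.0
rest 0.006 185 mean [0.4422 0.3357 0.0085] rect [439.8 341.6] [76.  42.6] 27.2
rest 0.03 230 mean [0.4497 0.3476 0.0421] rect [453.  350.2] [112.1  34.2] 28.7
rest 0.047 160 mean [0.4423 0.3434 0.0488] rect [443.3 344.6] [89.8 39. ] 28.5
```

View pics/c.png

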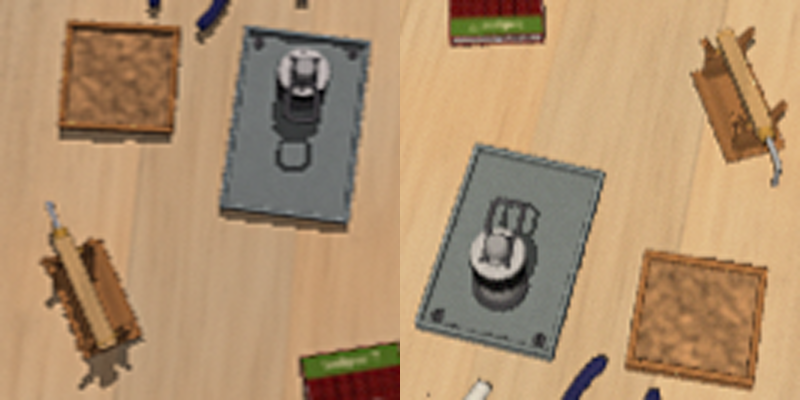

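The crops show the hook pointing up-left in the top view, the loop towards the robot, and nothing in the way nearby. Next I'll check where the upright pole by the robot stands.

```bash
python3 - <<'E'
from h import *
import pickle
S={n:pickle.load(open(n+".pkl","rb")) for n in("top","side")}
for n,px in(("side",[(242,102),(238,80),(235,50),(230,10),(265,25),(285,55),(50,310),(120,350)]),("top",[(410,315),(410,340),(440,355),(480,385),(360,360),(440,390),(480,35),(600,40)])):
    P=cloud(S[n])
    for u,v in px: print(n,u,v,np.round(P[v,u],3))
E
```

```text
side 242 102 [0.298 0.016 0.009]
side 238 80 [ 0.11  -0.068 -0.128]
side 235 50 [0.278 0.013 0.15 ]
side 230 10 [0.277 0.017 0.252]
side 265 25 [0.208 0.062 0.166]
side 285 55 [ 0.118  0.075 -0.001]
side 50 310 [0.925 0.018 0.356]
side 120 350 [0.921 0.039 0.18 ]
top 410 315 [0.324 0.017 0.011]
top 410 340 [0.274 0.021 0.036]
top 440 355 [0.278 0.014 0.222]
top 480 385 [0.276 0.02  0.399]
top 360 360 [ 0.109  0.051 -0.579]
top 440 390 [0.216 0.002 0.189]
top 480 35 [ 0.901 -0.056  0.218]
top 600 40 [ 0.756 -0.141  0.425]
```

```bash
python3 - <<'E'
from h import *
import pickle
for n in("top","side"):
    s=pickle.load(open(n+".pkl","rb"));P=cloud(s)
    m=(abs(P[...,0]-.277)<.03)&(abs(P[...,1]-.016)<.03)&(P[...,2]>.02)
    v,u=np.nonzero(m);print(n,m.sum(),P[m].min(0),P[m].max(0),u.min(),u.max(),v.min(),v.max())
    m=(P[...,0]>.1)&(P[...,0]<1.0)&(abs(P[...,1])<.7)&(P[...,2]>.12)
    # coarse occupancy of tall stuff
    q=np.unique(np.floor(P[m]/.08).astype(int),axis=0,return_counts=True)
    print([(list(np.round(a*.08+.04,2)),c) for a,c in zip(*q) if c>60])
s=snap("wrist");save(s,"pics/w0.png");print(s["fov_y"],s["T"].round(3))
E
```

```text
top 1079 [0.26545929 0.01001282 0.0211495 ] [0.27921868 0.02261483 0.46746217] 408 512 338 399
[([np.float64(0.2), np.float64(-0.04), np.float64(0.2)], np.int64(164)), ([np.float64(0.2), np.float64(0.04), np.float64(0.12)], np.int64(236)), ([np.float64(0.2), np.float64(0.04), np.float64(0.2)], np.int64(699)), ([np.float64(0.2), np.float64(0.12), np.float64(0.12)], np.int64(61)), ([np.float64(0.2), np.float64(0.12), np.float64(0.2)], np.int64(116)), ([np.float64(0.28), np.float64(-0.12), np.float64(0.2)], np.int64(65)), ([np.float64(0.28), np.float64(-0.04), np.float64(0.2)], np.int64(98)), ([np.float64(0.28), np.float64(0.04), np.float64(0.2)], np.int64(138)), ([np.float64(0.28), np.float64(0.04), np.float64(0.28)], np.int64(192)), ([np.float64(0.28), np.float64(0.04), np.float64(0.36)], np.int64(299)), ([np.float64(0.28), np.float64(0.04), np.float64(0.44)], np.int64(299)), ([np.float64(0.36), np.float64(-0.2), np.float64(0.12)], np.int64(176)), ([np.float64(0.36), np.float64(-0.12), np.float64(0.12)], np.int64(134)), ([np.float64(0.36), np.float64(0.2), np.float64(0.92)], np.int64(
[... 5031 characters left out ...]
-0.12), np.float64(0.2)], np.int64(239)), ([np.float64(0.92), np.float64(-0.04), np.float64(0.12)], np.int64(117)), ([np.float64(0.92), np.float64(-0.04), np.float64(0.28)], np.int64(139)), ([np.float64(0.92), np.float64(-0.04), np.float64(0.36)], np.int64(1444)), ([np.float64(0.92), np.float64(0.04), np.float64(0.12)], np.int64(250)), ([np.float64(0.92), np.float64(0.04), np.float64(0.2)], np.int64(887)), ([np.float64(0.92), np.float64(0.04), np.float64(0.28)], np.int64(1349)), ([np.float64(0.92), np.float64(0.04), np.float64(0.36)], np.int64(1818))]
62.11772931508756 [[ 0.296  0.919  0.26   0.239]
 [-0.955  0.286  0.079 -0.501]
 [-0.002 -0.272  0.962  0.383]
 [ 0.     0.     0.     1.   ]]
```

View pics/w0.png

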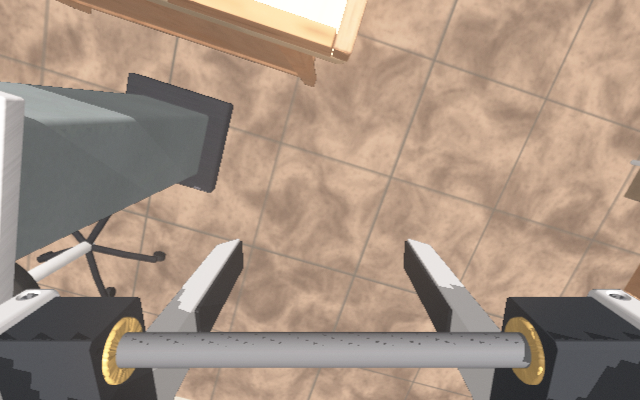

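The wrist view only shows the floor and the bench's edge, so it doesn't help here. A pole stands at (0.277, 0.016), higher than 0.47 m, between the arm and the work. I'll raise the arm and tilt the wrist to see how tall it is.

Emit:
move_arm(deltas=[0.7,0,0,0,0,-30,-1,0.7,0,0,0,0,-30,-1,0.7,0,0,0,0,-30,-1,0.7,0,0,0,0,-30,-1,0.7,0,0,0,0,-30,-1,0.7,0,0,0,0,-30,-1,0.7,0,0,0,0,-30,-1])

```text
time: 0.85
tool_pos: [0.158, -0.5927, 0.3284]
ee_rot: [-2.551, 0.022, 0.319]
wrist_force: [0.7, -0.3, -1.7]
width: 0.0941
finger_force: 0.0
```

```bash
python3 - <<'E'
from h import *
o=robot.get_obs();print({k:np.round(o[k],3) for k in("time","joint_positions","tool_pos","ee_rot")})
s=snap("wrist");save(s,"pics/w1.png");print(s["T"].round(3))
P=cloud(s);m=(abs(P[...,0]-.277)<.05)&(abs(P[...,1]-.016)<.05)&(P[...,2]>.02)
v,u=np.nonzero(m);print(m.sum(),P[m].max(0) if m.any() else 0,u[:5],v[:5])
import pickle;pickle.dump(s,open("w1.pkl","wb"))
E
```

```text
{'time': np.float64(0.85), 'joint_positions': array([-1.359,  0.792,  0.279, -0.165,  2.652, -0.222]), 'tool_pos': array([ 0.158, -0.593,  0.328]), 'ee_rot': array([-2.551,  0.022,  0.319])}
[[ 0.249  0.861  0.443  0.268]
 [-0.792  0.444 -0.419 -0.661]
 [-0.557 -0.246  0.793  0.475]
 [ 0.     0.     0.     1.   ]]
0 0 [] []
```

View pics/w1.png

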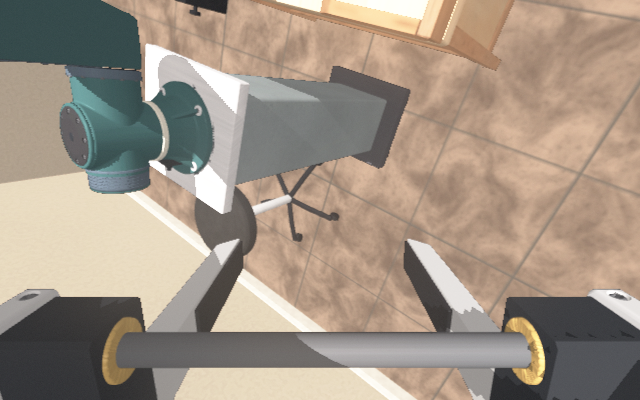

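The view shows my own teal base and cart, with the bench clamp at the top edge (205,5), but not the pole's top. I'll turn the camera towards the bench.

```bash
cat >> h.py <<'E'
def pose():
    o=robot.get_obs();return np.array(o["tool_pos"]),rot(o["ee_rot"])
def delta(p,Rt,p0=None,R0=None):
    """turn and shift (cm) in current tool axes to reach p,Rt"""
    a,b=pose()
    if p0 is not None:a,b=p0,R0
    return np.round(R.from_matrix(b.T@Rt).as_rotvec(),3),np.round(b.T@(np.array(p)-a)*100,2)
def down(yaw): return rot([np.pi,0,yaw])
E
python3 - <<'E'
from h import *
a,p=np.radians(50),.25
z=np.array([np.cos(a)*np.cos(p),np.sin(a)*np.cos(p),np.sin(p)]);x=np.array([-np.cos(a)*np.sin(p),-np.sin(a)*np.sin(p),np.cos(p)])
print(delta([.22,-.42,.42],np.column_stack([x,np.cross(z,x),z])))
E
```

```text
(array([ 0.081,  1.569, -0.891]), array([ 11.19, -17.41,   0.15]))
```

Emit:
move_arm(deltas=[0.08,1.57,-0.89,11,-17,0,-1,0.08,1.57,-0.89,11,-17,0,-1,0.08,1.57,-0.89,11,-17,0,-1,0.08,1.57,-0.89,11,-17,0,-1,0.08,1.57,-0.89,11,-17,0,-1,0.08,1.57,-0.89,11,-17,0,-1,0.08,1.57,-0.89,11,-17,0,-1,0.08,1.57,-0.89,11,-17,0,-1])

```text
time: 1.7
tool_pos: [0.2192, -0.4198, 0.4293]
ee_rot: [-2.385, -1.15, 0.121]
wrist_force: [-0.3, 0.1, -0.6]
width: 0.0941
finger_force: 0.0
```

```bash
python3 - <<'E'
from h import *
o=robot.get_obs();print({k:np.round(o[k],3) for k in("time","joint_positions","tool_pos","ee_rot")})
s=snap("wrist");save(s,"pics/w2.png");print(s["T"].round(3))
P=cloud(s);m=(abs(P[...,0]-.277)<.05)&(abs(P[...,1]-.016)<.05)&(P[...,2]>.02)
v,u=np.nonzero(m);print(m.sum(),P[m].max(0) if m.any() else 0,u[:5],v[:5])
E
```

```text
{'time': np.float64(1.7), 'joint_positions': array([-1.628,  0.402,  1.033,  1.232,  2.543,  0.092]), 'tool_pos': array([ 0.219, -0.42 ,  0.429]), 'ee_rot': array([-2.385, -1.15 ,  0.121])}
[[ 0.71   0.547 -0.444  0.148]
 [-0.646  0.255 -0.719 -0.552]
 [-0.28   0.798  0.534  0.555]
 [ 0.     0.     0.     1.   ]]
3130 [0.28048012 0.01871126 0.62306393] [86 87 88 89 90] [0 0 0 0 0]
```

View pics/w2.png

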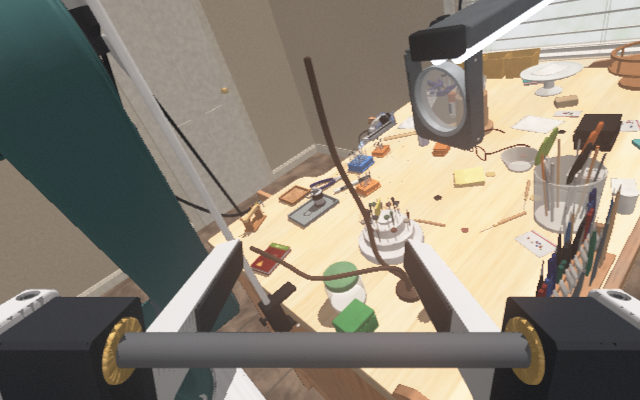

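The picture shows the pole going up out of view at (90,0), higher than 0.62 m, with the work beyond it at (310,205). The arm has to be folded in to pass behind the pole, so I'll fit the arm's geometry from the poses seen so far.

```bash
cat >> h.py <<'E'
from scipy.optimize import least_squares
def chain(q,L):
    h,e,a,b,t,d=L
    Rz=lambda x:R.from_euler('z',x).as_matrix();Ry=lambda x:R.from_euler('y',x).as_matrix()
    A=Rz(q[0]);p0=A@[e,0,h];A=A@Ry(q[1]);p1=p0+A@[0,0,a];A=A@Ry(q[2]);p2=p1+A@[d,0,b]
    A=A@Rz(q[3])@Ry(q[4]);p3=p2+A@[0,0,t]
    return p0,p1,p2,p3,A@Rz(q[5])
E
python3 - <<'E'
from h import *
D=[([-1.373,.087,1.371,0,1.684,-.103],[.163,-.525,.206],[-3.139,0,.301]),
([-1.359,.792,.279,-.165,2.652,-.222],[.158,-.593,.328],[-2.551,.022,.319]),
([-1.628,.402,1.033,1.232,2.543,.092],[.219,-.42,.429],[-2.385,-1.15,.121])]
for sgn in(1,-1):
  f=lambda L:np.concatenate([chain([*q[:3],sgn*q[3],*q[4:]],[*L[:5],0])[3]-p for q,p,r in D])
  s=least_squares(f,[.3,0,.4,.4,.25]);print(sgn,s.x.round(3),s.fun.round(3))
  for q,p,r in D:
    A=chain([*q[:3],sgn*q[3],*q[4:]],[*s.x,0])[4];print(np.round(A.T@rot(r),2).tolist())
E
```

```text
1 [-0.068 -0.16   0.589  0.659  0.402] [-0.056 -0.01  -0.015 -0.059 -0.016 -0.    -0.029  0.004  0.015]
[[0.0, -1.0, 0.0], [1.0, 0.0, -0.0], [0.0, 0.0, 1.0]]
[[0.0, -1.0, -0.0], [1.0, 0.0, -0.0], [0.0, -0.0, 1.0]]
[[0.0, -1.0, 0.0], [1.0, 0.0, 0.0], [-0.0, 0.0, 1.0]]
-1 [ 0.288  0.519  0.04  -0.014 -0.002] [-0.063  0.027  0.122 -0.045  0.069 -0.017 -0.248 -0.101 -0.106]
[[0.0, -1.0, 0.0], [1.0, 0.0, -0.0], [0.0, 0.0, 1.0]]
[[-0.28, -0.96, 0.05], [0.95, -0.29, -0.14], [0.15, 0.01, 0.99]]
[[0.47, 0.22, 0.86], [-0.77, 0.57, 0.28], [-0.43, -0.79, 0.44]]
```

```bash
sed -i 's/p0=A@\[e,0,h\]/p0=A@[e,d,h]/; s/A@\[d,0,b\]/A@[0,0,b]/' h.py; python3 - <<'E'
from h import *
D=[([-1.373,.087,1.371,0,1.684,-.103],[.163,-.525,.206]),
([-1.359,.792,.279,-.165,2.652,-.222],[.158,-.593,.328]),
([-1.628,.402,1.033,1.232,2.543,.092],[.219,-.42,.429])]
for fix in(0,1):
  f=lambda L:np.concatenate([chain(q,[L[0],L[1]*(1-fix),*L[2:]])[3]-p for q,p in D])
  s=least_squares(f,[.3,0,.4,.4,.25,0]);print(s.x.round(3),s.fun.round(4))
import pickle
S=pickle.load(open("top.pkl","rb"));
for n in("top","side"):
  s=pickle.load(open(n+".pkl","rb"));P=cloud(s).reshape(-1,3)
  P=P[(P[:,2]>.1)&(P[:,0]>.0)&(P[:,0]<.7)&(P[:,1]>.1)&(P[:,1]<.9)]
  print(n,len(P),P.min(0).round(2))
  for lo in np.arange(.1,.9,.1):
    q=P[(P[:,2]>lo)&(P[:,2]<=lo+.1)]
    if len(q):print(round(lo,1),len(q),q.min(0).round(2),q.max(0).round(2))
E
```

```text
[-0.033 -0.093  0.535  0.593  0.362  0.055] [-0.0027  0.004  -0.0014 -0.004   0.0043 -0.0017  0.0043 -0.0097  0.0031]
[0.02  1.975 0.49  0.511 0.353 0.056] [ 0.0002 -0.0031  0.0065 -0.0031  0.0105 -0.0123  0.0005 -0.011   0.0059]
top 5077 [0.28 0.23 0.1 ]
0.1 264 [0.28 0.56 0.1 ] [0.46 0.74 0.2 ]
0.2 203 [0.28 0.55 0.2 ] [0.44 0.7  0.3 ]
0.3 260 [0.4  0.54 0.3 ] [0.42 0.56 0.4 ]
0.4 582 [0.3  0.51 0.4 ] [0.41 0.57 0.5 ]
0.5 2471 [0.31 0.47 0.5 ] [0.4  0.55 0.6 ]
0.6 320 [0.32 0.47 0.6 ] [0.35 0.48 0.62]
side 2412 [0.15 0.1  0.1 ]
0.1 585 [0.15 0.1  0.1 ] [0.46 0.75 0.2 ]
0.2 689 [0.28 0.55 0.2 ] [0.44 0.71 0.3 ]
0.3 832 [0.29 0.54 0.3 ] [0.43 0.65 0.4 ]
0.4 306 [0.39 0.54 0.4 ] [0.41 0.55 0.46]
```

```bash
python3 - <<'E'
from h import *
D=[([-1.373,.087,1.371,0,1.684,-.103],[.163,-.525,.206]),
([-1.359,.792,.279,-.165,2.652,-.222],[.158,-.593,.328]),
([-1.628,.402,1.033,1.232,2.543,.092],[.219,-.42,.429])]
Rz=lambda x:R.from_euler('z',x).as_matrix();Ry=lambda x:R.from_euler('y',x).as_matrix()
def ch(q,L):
    h,a,b,t,d,c,w=L
    A=Rz(q[0]);p=A@[0,d,h];A=A@Ry(q[1]);p=p+A@[0,0,a];A=A@Ry(q[2]);p=p+A@[c,0,b]
    A=A@Rz(q[3]);p=p+A@[0,w,0];A=A@Ry(q[4]);return p+A@[0,0,t]
for name,mask in(("c",[0,1,1,1,1,1,0]),("w",[0,1,1,1,1,0,1]),("cw",[0,1,1,1,1,1,1]),("hw",[1,1,1,1,1,0,1]),("hcw",[1]*7)):
  x0=np.array([.18,.4,.4,.3,.05,0,0]);m=np.array(mask)
  f=lambda L:np.concatenate([ch(q,np.where(m,L,x0))-p for q,p in D])
  s=least_squares(f,x0);print(name,np.where(m,s.x,x0).round(3),s.fun.round(4))
E
```

```text
c [0.18  0.439 0.498 0.349 0.057 0.121 0.   ] [ 0.0001  0.0004 -0.0016  0.0004 -0.0015  0.0033 -0.0001  0.0023 -0.0009]
w [ 0.18   0.326  0.569  0.362  0.056  0.    -0.002] [ 0.007  -0.0461  0.0007 -0.0204  0.0793  0.0533  0.0056  0.0023  0.0186]
cw [0.18  0.438 0.498 0.349 0.056 0.121 0.001] [ 0.0004  0.0004 -0.0019  0.0006 -0.0014  0.0031 -0.0006  0.0023 -0.0005]
hw [ 0.019  0.493  0.51   0.355  0.06   0.    -0.005] [-0.0012 -0.0029  0.0078 -0.0044  0.0098 -0.0112  0.0033 -0.011   0.0034]
hcw [ 0.151  0.449  0.5    0.35   0.057  0.1   -0.   ] [ 0.      0.0002 -0.0002 -0.0001 -0.      0.0001  0.0001 -0.0002  0.0001]
```

```bash
cat > kin.py <<'E'
from h import *
L=[.151,.449,.5,.35,.057,.1]
Rz=lambda x:R.from_euler('z',x).as_matrix();Ry=lambda x:R.from_euler('y',x).as_matrix()
LO=np.array([-3.1,-.76,.27,-1.08,.17,-2.57]);HI=np.array([3.1,2.03,2.55,4.22,2.65,2.57])
def fk(q):
    h,a,b,t,d,c=L
    A=Rz(q[0]);p0=A@[0,d,h];A=A@Ry(q[1]);p1=p0+A@[0,0,a];A=A@Ry(q[2]);p2=p1+A@[c,0,b]
    A=A@Rz(q[3])@Ry(q[4]);return p0,p1,p2,p2+A@[0,0,t],A@Rz(q[5])@np.array([[0,-1,0],[1,0,0],[0,0,1.]])
def ik(p,Rt,q0):
    f=lambda q:np.r_[(fk(q)[3]-p)*5,R.from_matrix(fk(q)[4].T@Rt).as_rotvec(),1e-3*(q-q0)]
    s=least_squares(f,np.clip(q0,LO+.01,HI-.01),bounds=(LO,HI));return s.x,np.abs(s.fun[:6]).max()
E
python3 - <<'E'
from kin import *
o=robot.get_obs();q0=np.array(o["joint_positions"]);print(np.abs(fk(q0)[3]-o["tool_pos"]).max(),np.abs(fk(q0)[4]-rot(o["ee_rot"])).max())
s=snap("wrist");P=cloud(s)
for u,v in((90,30),(80,30),(100,20),(86,2),(75,15),(150,150),(165,205),(310,65)):print(u,v,P[v,u].round(3))
Tc=np.array(s["T_tool_cam"]);rng=np.random.default_rng(0)
def uv(q,X):
    T=np.eye(4);T[:3,:3]=fk(q)[4];T[:3,3]=fk(q)[3];C=T@Tc
    x=C[:3,:3].T@(np.array(X)-C[:3,3]);return (s["cx"]+s["f"]*x[0]/-x[2],s["cy"]-s["f"]*x[1]/-x[2]) if x[2]<0 else (-9e3,0)
best=[]
for i in range(60000):
    q=np.clip(q0+rng.normal(0,.5,6),LO,HI);q[0]=np.clip(q[0],-2.2,-1.3)
    ok=True
    p=fk(q)
    if p[3][2]<.3 or p[3][0]>.3 or p[2][2]<.3: continue
    for X in((.277,.016,.5),(.277,.016,.95),(.35,.48,.7)):
        u=uv(q,X); ok&=20<u[0]<620 and 10<u[1]<250
    if not ok: continue
    # occlusion by upper arm / forearm
    T=np.eye(4);T[:3,:3]=p[4];T[:3,3]=p[3];c=(T@Tc)[:3,3]
    dm=9
    for X in((.277,.016,.5),(.277,.016,.95),(.3,.2,.8)):
        for t in np.linspace(0,1,15):
            y=c+t*(np.array(X)-c)
            for A,B in((p[0],p[1]),(p[1],p[2])):
                k=np.clip((y-A)@(B-A)/((B-A)@(B-A)),0,1);dm=min(dm,np.linalg.norm(A+k*(B-A)-y))
    if dm<.12: continue
    best.append((np.abs(q-q0).max(),q,dm))
best.sort(key=lambda b:b[0]);print(len(best))
for b in best[:3]:
    p=fk(b[1]);print(b[0],b[1].round(2),b[2],p[3].round(2),p[2].round(2),delta(p[3],p[4]))
E
```

```text
0.0007005240989751971 4.440892098500626e-16
90 30 [0.332 0.463 0.631]
80 30 [ 0.198 -0.235  0.576]
100 20 [0.267 0.01  0.602]
86 2 [0.359 0.472 0.685]
75 15 [0.322 0.469 0.667]
150 150 [ 0.59   2.327 -0.068]
165 205 [ 0.186 -0.184  0.412]
310 65 [ 0.443 -0.164  0.471]
76
0.4258926313266411 [-1.95  0.43  1.47  1.42  2.65  0.51] 0.12642469287921926 [ 0.08 -0.39  0.38] [-0.18 -0.6   0.3 ] (array([0.069, 0.564, 0.493]), array([ -9.73, -10.52,  -3.95]))
0.4488206771850165 [-2.08  0.52  1.23  1.56  2.65  0.53] 0.12049676334045971 [ 0.   -0.45  0.41] [-0.29 -0.64  0.35] (array([-0.126,  0.56 ,  0.332]), array([-10.62, -12.76, -14.29]))
0.4635117184109765 [-2.09  0.47  1.26  1.49  2.56  0.47] 0.12658899675380483 [ 0.02 -0.46  0.4 ] [-0.29 -0.62  0.37] (array([-0.246,  0.549,  0.352]), array([-10.19, -10.6 , -14.17]))
```

Emit:
move_arm(deltas=[0.07,0.56,0.49,-9.7,-10.5,-4,-1,0.07,0.56,0.49,-9.7,-10.5,-4,-1,0.07,0.56,0.49,-9.7,-10.5,-4,-1,0.07,0.56,0.49,-9.7,-10.5,-4,-1,0.07,0.56,0.49,-9.7,-10.5,-4,-1,0.07,0.56,0.49,-9.7,-10.5,-4,-1])

```text
time: 2.4
tool_pos: [0.0819, -0.3877, 0.3797]
ee_rot: [-1.282, -0.749, -1.074]
wrist_force: [0.4, 0.8, 0.6]
width: 0.0937
finger_force: 0.0
```

```bash
python3 - <<'E'
from kin import *
o=robot.get_obs();print({k:np.round(o[k],3) for k in("time","joint_positions","tool_pos","ee_rot")})
s=snap("wrist");save(s,"pics/w3.png")
P=cloud(s);m=(abs(P[...,0]-.277)<.04)&(abs(P[...,1]-.016)<.04)&(P[...,2]>.02)
v,u=np.nonzero(m);print(m.sum(),P[m].max(0),u[:3],v[:3])
Q=P.reshape(-1,3);Q=Q[(Q[:,2]>.55)&(Q[:,0]>0.1)&(Q[:,0]<.8)&(Q[:,1]>-.3)&(Q[:,1]<.8)]
q,c=np.unique(np.floor(Q/.08).astype(int),axis=0,return_counts=True)
print([((a*.08+.04).round(2).tolist(),int(n)) for a,n in zip(q,c) if n>20])
E
```

```text
{'time': np.float64(2.4), 'joint_positions': array([-1.95 ,  0.435,  1.457,  1.414,  2.652,  0.511]), 'tool_pos': array([ 0.082, -0.388,  0.38 ]), 'ee_rot': array([-1.282, -0.749, -1.074])}
2673 [0.2789494  0.05524579 0.94443478] [83 84 85] [54 54 54]
[([0.12, -0.28, 0.52], 102), ([0.12, -0.28, 0.6], 334), ([0.28, 0.04, 0.52], 37), ([0.28, 0.04, 0.6], 246), ([0.28, 0.04, 0.68], 43), ([0.28, 0.04, 0.84], 284), ([0.28, 0.04, 0.92], 295), ([0.28, 0.12, 0.92], 56), ([0.28, 0.12, 1.0], 69), ([0.28, 0.2, 1.0], 95), ([0.28, 0.6, 1.48], 34), ([0.28, 0.76, 1.56], 93), ([0.36, 0.44, 1.56], 87), ([0.36, 0.52, 1.56], 257), ([0.36, 0.6, 1.56], 310), ([0.36, 0.68, 1.56], 387), ([0.36, 0.76, 1.56], 400), ([0.44, 0.44, 1.56], 608), ([0.44, 0.52, 1.56], 556), ([0.44, 0.6, 1.56], 465), ([0.44, 0.68, 1.56], 406), ([0.44, 0.76, 1.56], 350), ([0.52, 0.44, 1.56], 438), ([0.52, 0.52, 1.56], 480), ([0.52, 0.6, 1.56], 417), ([0.52, 0.68, 1.56], 365), ([0.52, 0.76, 1.56], 318), ([0.6, 0.44, 1.56], 302), ([0.6, 0.52, 1.56], 435), ([0.6, 0.6, 1.56], 360), ([0.6, 0.68, 1.56], 273), ([0.6, 0.76, 1.56], 158), ([0.68, 0.44, 1.56], 195), ([0.68, 0.52, 1.56], 388), ([0.68, 0.6, 1.56], 329), ([0.68, 0.68, 1.56], 274), ([0.68, 0.76, 1.56], 142), ([0.76, 0.44, 1.56], 111), ([0.76, 0.52, 1.56], 343), ([0.76, 0.6, 1.56], 298), ([0.76, 0.68, 1.56], 256), ([0.76, 0.76, 1.56], 231)]
```

View pics/w3.png

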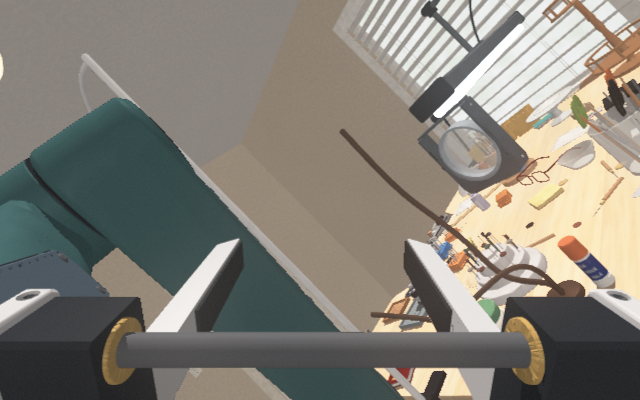

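The view shows that the pole is a gallows. It bends over at about z = 0.94 m towards +y, and the flex-shaft motor hangs from it at (0.33, 0.47). I'll fold the arm in (wrist high, tool down, radius under 0.24 m), swing behind the pole, then unfold between pole and motor. The rows come from joint interpolation.

```bash
cat > plan.py <<'E'
from kin import *
def rows(qs,n=8):
    """joint waypoints -> row targets per call, densified"""
    out=[np.array(qs[0])]
    for a,b in zip(qs[:-1],qs[1:]):
        a,b=np.array(a),np.array(b)
        k=1
        while True:
            t=[fk(a+(b-a)*i/k) for i in range(k+1)]
            if all(np.linalg.norm(y[3]-x[3])<.048 and np.linalg.norm(R.from_matrix(x[4].T@y[4]).as_rotvec())<.147 for x,y in zip(t,t[1:])) and np.abs((b-a)/k).max()<.19: break
            k+=1
        out+=[a+(b-a)*i/k for i in range(1,k+1)]
    return out
def show(path,g=-1):
    for i in range(0,len(path)-1,8):
        x=fk(path[i]);print("[",end="")
        for q in path[i+1:i+9]:
            y=fk(q);r,s=delta(y[3],y[4],x[3],x[4]);print(*r.round(2),*s.round(1),g,sep=", ",end=", ")
        print("]")
E
python3 - <<'E'
from plan import *
q0=np.array(robot.get_obs()["joint_positions"])
q1=[-1.9,.0,1.54,1.0,2.5,.4]; q2=[-1.9,-.74,1.54,0,2.34,.3]; q3=[.5,-.74,1.54,0,2.34,.4]
qe,er=ik(np.array([.441,.3435,.14]),down(.49),np.array([.56,.2,1.6,0,1.5,1.7]));print(qe.round(3),er)
q4=[.5,-.6,1.7,0,2.0,1.3]
p=rows([q0,q1,q2,q3,q4,qe])
for i,q in enumerate(p):
    f=fk(q);g=f[3]-.2*f[4][:,2]
    pl=min(np.hypot(*(x[:2]-[.277,.016])) for x in (f[3],g,f[2],f[3]-.1*f[4][:,2]))
    print(i,q.round(2),f[3].round(2),"wr",f[2].round(2),"rmax",round(max(np.hypot(*x[:2]) for x in(f[3],f[2],g)),2),"pole",pl.round(2))
show(p)
E
```

```text
[ 0.56   0.128  1.455 -0.     1.558  1.64 ] 1.3357018647708663e-07
0 [-1.95  0.43  1.45  1.41  2.65  0.51] [ 0.08 -0.39  0.38] wr [-0.18 -0.61  0.31] rmax 0.64 pole 0.45
1 [-1.94  0.33  1.47  1.31  2.61  0.48] [ 0.1  -0.36  0.39] wr [-0.16 -0.59  0.37] rmax 0.61 pole 0.42
2 [-1.92  0.22  1.5   1.21  2.58  0.45] [ 0.12 -0.34  0.4 ] wr [-0.15 -0.56  0.42] rmax 0.58 pole 0.39
3 [-1.91  0.11  1.52  1.1   2.54  0.43] [ 0.14 -0.31  0.4 ] wr [-0.13 -0.53  0.47] rmax 0.55 pole 0.36
4 [-1.9   0.    1.54  1.    2.5   0.4 ] [ 0.15 -0.29  0.39] wr [-0.11 -0.49  0.52] rmax 0.51 pole 0.33
5 [-1.9  -0.08  1.54  0.89  2.48  0.39] [ 0.14 -0.27  0.39] wr [-0.1  -0.46  0.56] rmax 0.47 pole 0.32
6 [-1.9  -0.16  1.54  0.78  2.46  0.38] [ 0.14 -0.26  0.39] wr [-0.09 -0.43  0.59] rmax 0.44 pole 0.31
7 [-1.9  -0.25  1.54  0.67  2.45  0.37] [ 0.12 -0.24  0.38] wr [-0.07 -0.4   0.63] rmax 0.4 pole 0.3
8 [-1.9  -0.33  1.54  0.56  2.43  0.36] [ 0.11 -0.23  0.38] wr [-0.06 -0.36  0.66] rmax 0.36 pole 0.29
9 [-1.9  -0.41  1.54  0.44  2.41  0.34] [ 0.09 -0.21  0.38] wr [-0.05 -0.32  0.69] rmax 0.32 pole 0.29
10 [-
[... 4543 characters left out ...]
1, 0.0, 0.0, -0.43, 3.2, -5.3, -0.0, -1, 0.0, 0.0, -0.57, 3.8, -7.3, -0.0, -1, 0.0, 0.0, -0.72, 4.0, -9.3, -0.0, -1, -0.0, 0.0, -0.59, 5.8, -8.4, 1.2, -1, -0.01, 0.01, -0.46, 7.5, -7.6, 2.6, -1, -0.01, 0.02, -0.33, 9.2, -6.8, 4.0, -1, ]
[-0.0, 0.0, 0.13, 1.3, 1.2, 1.5, -1, -0.01, 0.01, 0.26, 2.5, 2.4, 3.0, -1, -0.01, 0.01, 0.39, 3.6, 3.6, 4.5, -1, -0.01, 0.02, 0.51, 4.7, 4.7, 6.1, -1, -0.01, 0.02, 0.55, 7.7, 7.3, 7.0, -1, -0.01, 0.01, 0.58, 10.7, 10.0, 8.3, -1, -0.0, 0.01, 0.62, 13.7, 12.5, 10.0, -1, -0.0, 0.0, 0.66, 16.7, 14.9, 12.0, -1, ]
[0.0, -0.0, 0.04, 3.8, 0.0, 2.4, -1, 0.0, -0.01, 0.07, 7.4, 0.0, 5.1, -1, 0.0, -0.02, 0.1, 10.8, -0.1, 8.2, -1, 0.0, -0.02, 0.14, 14.1, -0.2, 11.7, -1, ]
```

Emit:
move_arm(deltas=[-0.1,-0.09,0.02,-0.1,-0.6,3.4,-1,-0.2,-0.18,0.04,-0.7,-1.1,6.5,-1,-0.32,-0.27,0.05,-1.7,-1.4,9.2,-1,-0.43,-0.36,0.06,-3.1,-1.7,11.5,-1,-0.54,-0.44,0.1,-4.6,-2.5,12.1,-1,-0.66,-0.52,0.13,-6.1,-3.4,12.4,-1,-0.78,-0.59,0.17,-7.6,-4.5,12.5,-1,-0.9,-0.65,0.2,-9.1,-5.9,12.4,-1])

```text
time: 3.25
tool_pos: [0.1102, -0.2254, 0.3879]
ee_rot: [-2.568, -0.34, -0.45]
wrist_force: [1.6, -0.8, -0.5]
width: 0.094
finger_force: 0.0
```

Emit:
move_arm(deltas=[-0.12,-0.07,0.05,-2.0,-1.0,-0.3,-1,-0.24,-0.13,0.1,-4.1,-2.1,-0.9,-1,-0.36,-0.18,0.15,-6.3,-3.4,-1.6,-1,-0.49,-0.23,0.21,-8.6,-4.9,-2.5,-1,-0.61,-0.28,0.27,-11.0,-6.8,-3.5,-1,-0.61,-0.28,0.27,-11.0,-6.8,-3.5,-1,-0.61,-0.28,0.27,-11.0,-6.8,-3.5,-1])

```text
time: 3.95
tool_pos: [0.0146, -0.1362, 0.414]
ee_rot: [3.136, -0.003, -0.631]
wrist_force: [-1.5, -0.7, -0.1]
width: 0.0938
finger_force: 0.0
```

```bash
python3 - <<'E'
from plan import *
q=np.array(robot.get_obs()["joint_positions"]);print(q.round(3))
q2=[-1.9,-.74,1.54,0,2.34,.3]; q3=[.5,-.74,1.54,0,2.34,.4]
x=fk(q);print(np.hypot(*x[3][:2]),x[3],x[4].round(2).tolist())
p=rows([q,q2,q3]);print(len(p));show(p)
E
```

```text
[-1.894e+00 -7.410e-01  1.530e+00  2.000e-03  2.347e+00  3.090e-01]
0.1368164971420147 [ 0.01504168 -0.13598714  0.41370348] [[0.81, -0.59, -0.0], [-0.59, -0.81, -0.01], [0.0, 0.01, -1.0]]
18
[0.0, -0.0, -0.0, -0.0, 0.3, 0.4, -1, 0.0, -0.0, -0.14, 1.4, -1.2, 0.4, -1, 0.0, -0.0, -0.29, 2.6, -2.9, 0.4, -1, 0.0, -0.0, -0.43, 3.5, -4.8, 0.4, -1, 0.0, -0.0, -0.58, 4.2, -6.7, 0.4, -1, 0.0, 0.0, -0.72, 4.6, -8.8, 0.4, -1, 0.01, 0.0, -0.86, 4.6, -10.9, 0.4, -1, 0.01, 0.0, -1.01, 4.3, -12.9, 0.4, -1, ]
[0.0, 0.0, -0.14, 1.4, -1.6, -0.0, -1, 0.0, 0.0, -0.29, 2.5, -3.3, -0.0, -1, 0.0, 0.0, -0.43, 3.4, -5.2, -0.0, -1, 0.0, 0.0, -0.57, 3.9, -7.2, -0.0, -1, 0.0, 0.0, -0.72, 4.2, -9.2, -0.0, -1, 0.0, 0.0, -0.86, 4.2, -11.3, -0.0, -1, 0.0, 0.0, -1.01, 3.8, -13.4, -0.0, -1, 0.0, 0.0, -1.15, 3.2, -15.3, -0.0, -1, ]
[0.0, 0.0, -0.14, 1.3, -1.6, -0.0, -1, ]
```

The arm tracks the plan to about a millimetre, so I'll sweep.

Emit:
move_arm(deltas=[0,0,-0.14,1.4,-1.5,0,-1,0,0,-0.29,2.6,-3.2,0,-1,0,0,-0.43,3.5,-5.1,0,-1,0,0,-0.57,4.1,-7.1,0,-1,0,0,-0.72,4.4,-9.1,0,-1,0,0,-0.86,4.4,-11.2,0,-1,0,0,-1.01,4.1,-13.2,0,-1,0,0,-1.15,3.5,-15.2,0,-1])

```text
time: 4.75
tool_pos: [0.1334, -0.0351, 0.4115]
ee_rot: [-3.138, -0.004, 0.524]
wrist_force: [0.5, 0.1, 0.1]
width: 0.0941
finger_force: 0.0
```

Emit:
move_arm(deltas=[0,0,-0.14,1.4,-1.6,0,-1,0,0,-0.29,2.5,-3.3,0,-1,0,0,-0.43,3.4,-5.2,0,-1,0,0,-0.57,3.9,-7.2,0,-1,0,0,-0.72,4.2,-9.2,0,-1,0,0,-0.86,4.2,-11.3,0,-1,0,0,-1.01,3.8,-13.4,0,-1,0,0,-1.15,3.2,-15.3,0,-1])

```text
time: 5.55
tool_pos: [0.0847, 0.1147, 0.412]
ee_rot: [3.14, -0.003, 1.674]
wrist_force: [-0.1, 1.2, 0.1]
width: 0.0941
finger_force: 0.0
```

```bash
python3 - <<'E'
from plan import *
q=np.array(robot.get_obs()["joint_positions"]);print(q.round(3),robot.get_obs()["wrist_force"])
qe,er=ik(np.array([.441,.3435,.14]),down(.49),np.array([.56,.2,1.6,0,1.5,1.7]))
p=rows([q,[.5,-.6,1.7,0,2.0,1.3],qe]);print(len(p));show(p)
E
```

```text
[ 0.52  -0.73   1.531  0.003  2.338  0.419] [-0.09133537  1.15837597  0.11089168]
16
[-0.0, 0.0, 0.13, 0.8, 1.8, 1.3, -1, -0.01, 0.0, 0.26, 1.5, 3.6, 2.7, -1, -0.01, 0.01, 0.39, 2.1, 5.3, 4.1, -1, -0.02, 0.01, 0.52, 2.8, 6.9, 5.6, -1, -0.02, 0.02, 0.64, 3.4, 8.5, 7.1, -1, -0.03, 0.02, 0.77, 3.9, 10.0, 8.6, -1, -0.03, 0.03, 0.9, 4.4, 11.5, 10.2, -1, -0.02, 0.02, 0.94, 6.1, 15.1, 11.1, -1, ]
[0.0, -0.0, 0.04, 3.9, 0.6, 1.4, -1, 0.0, -0.01, 0.07, 7.8, 1.2, 3.1, -1, 0.0, -0.02, 0.1, 11.6, 1.7, 5.2, -1, 0.0, -0.02, 0.14, 15.2, 2.2, 7.6, -1, 0.0, -0.03, 0.18, 18.8, 2.5, 10.4, -1, 0.0, -0.03, 0.21, 22.2, 2.8, 13.6, -1, 0.0, -0.04, 0.25, 25.4, 2.9, 17.0, -1, ]
```

Emit:
move_arm(deltas=[0,0,0.13,0.8,1.8,1.3,-1,-0.01,0,0.26,1.5,3.6,2.7,-1,-0.01,0.01,0.39,2.1,5.3,4.1,-1,-0.02,0.01,0.52,2.8,6.9,5.6,-1,-0.02,0.02,0.64,3.4,8.5,7.1,-1,-0.03,0.02,0.77,3.9,10,8.6,-1,-0.03,0.03,0.9,4.4,11.5,10.2,-1,-0.02,0.02,0.94,6.1,15.1,11.1,-1])

```text
time: 6.35
tool_pos: [0.2294, 0.1892, 0.3014]
ee_rot: [3.134, -0.031, 0.724]
wrist_force: [-0.1, -0.2, 0.4]
width: 0.0938
finger_force: 0.0
```

Emit:
move_arm(deltas=[0,0,0.04,3.9,0.6,1.4,-1,0,-0.01,0.07,7.8,1.2,3.1,-1,0,-0.02,0.1,11.6,1.7,5.2,-1,0,-0.02,0.14,15.2,2.2,7.6,-1,0,-0.03,0.18,18.8,2.5,10.4,-1,0,-0.03,0.21,22.2,2.8,13.6,-1,0,-0.04,0.25,25.4,2.9,17,-1,0,-0.04,0.25,25.4,2.9,17,-1])

```text
time: 7.15
tool_pos: [0.4424, 0.3383, 0.1288]
ee_rot: [3.136, 0.026, 0.477]
wrist_force: [-0.3, -0.5, -0.9]
width: 0.0941
finger_force: 0.0
```

```bash
python3 - <<'E'
from plan import *
import pickle
o=robot.get_obs();print(o["tool_pos"].round(4),o["ee_rot"].round(3),o["joint_positions"].round(3),o["time"])
s=snap("wrist");save(s,"pics/w4.png");pickle.dump(s,open("w4.pkl","wb"))
P=cloud(s);m=np.zeros((400,640),bool);m[:240]=1
Q=P[m];Q=Q[np.abs(Q[:,0]-.44)+np.abs(Q[:,1]-.343)<.14]
for lo,hi in((.006,.016),(.044,.0475),(.0475,.056)):
    q=Q[(Q[:,2]>lo)&(Q[:,2]<hi)]
    if len(q)>5:print(lo,len(q),q.mean(0).round(4),cv2.minAreaRect((q[:,:2]*1000).astype(np.float32)))
E
```

```text
[0.4424 0.3383 0.1288] [3.136 0.026 0.477] [ 0.553  0.15   1.454 -0.004  1.564  1.647] 7.15
0.006 1115 [0.4732 0.3422 0.0079] ((486.5291748046875, 349.8517761230469), (181.64010620117188, 65.46885681152344), 7.499802112579346)
0.044 719 [0.4549 0.3525 0.0466] ((459.32635498046875, 350.970458984375), (92.18773651123047, 35.111183166503906), 38.97401809692383)
0.0475 748 [0.4512 0.3507 0.0483] ((453.3366394042969, 346.163330078125), (71.25186157226562, 38.78903579711914), 45.14729690551758)
```

View pics/w4.png

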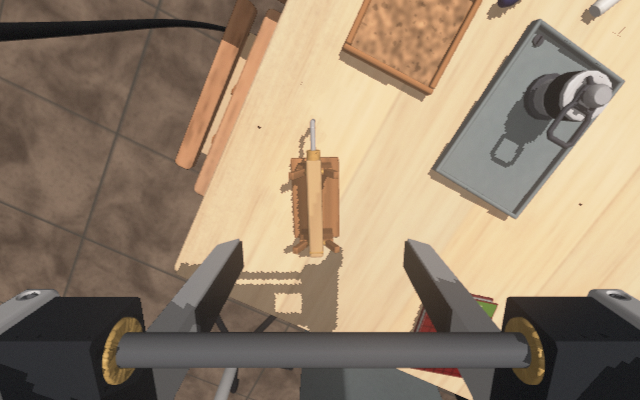

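The wrist view shows the handle from (314,158) to (317,256), the hook out to (312,122), the fixture with the spindle head at (597,93) and the clip loop at (572,126), and the parts tray at (410,40).

```bash
python3 - <<'E'
from plan import *
import pickle
s=pickle.load(open("w4.pkl","rb"))
for n,u,v,z in(("h1",314,158,.048),("h2",317,256,.048),("tip",312,122,.03),("head",597,93,.0675),("loop",571,127,.056),("fa",540,20,.012),("fb",433,174,.012),("fc",515,216,.012),("fd",622,82,.012)):print(n,ray(s,u,v,z).round(4))
P=cloud(s)
# handle points: top face z, thin colour-free strip: fit by depth rows
H=[]
for v in range(165,250,3):
    u=np.arange(295,340);r=P[v,u];k=(r[:,2]>.044)&(r[:,2]<.053)&(np.abs(u-316)<9)
    if k.sum()>3:H.append(r[k].mean(0))
H=np.array(H);d=np.polyfit(H[:,0],H[:,1],1);print("yaw",np.arctan(d[0]),H.mean(0))
c=P[60:160,540:615].reshape(-1,3);c=c[(c[:,2]>.0545)&(c[:,2]<.061)];print("clip",c[:,:2].min(0),c[:,:2].max(0))
hd=P[60:130,570:620].reshape(-1,3);hd=hd[hd[:,2]>.065];print("head",len(hd),hd.mean(0),hd.min(0),hd.max(0))
ro=P[50:140,520:620].reshape(-1,3);ro=ro[(ro[:,2]>.052)&(ro[:,2]<.0555)];print(ro.min(0),ro.max(0))
E
```

```text
h1 [0.4778 0.3646 0.048 ]
h2 [0.4043 0.3245 0.048 ]
tip [0.5003 0.3782 0.03  ]
head [0.6088 0.2141 0.0675]
loop [0.586  0.2072 0.056 ]
fa [0.6519 0.2532 0.012 ]
fb [0.5086 0.2609 0.012 ]
fc [0.5101 0.1705 0.012 ]
fd [0.6466 0.1632 0.012 ]
yaw 0.4931223777032153 [0.44202103 0.34541721 0.04751697]
clip [0.57135669 0.19362284] [0.6254633 0.2276614]
head 390 [0.60664518 0.21473257 0.07299379] [0.51656446 0.20286847 0.06502129] [0.61703826 0.37830825 0.30566283]
[0.5717931  0.19144073 0.0520137 ] [0.6267182  0.2276614  0.05549162]
```

```bash
python3 - <<'E'
from plan import *
print(delta([.441,.3447,.075],down(.495)),delta([.441,.3447,.024],down(.495)))
E
```

```text
(array([ 0.005,  0.021, -0.018]), array([ 0.32, -0.68,  5.78])) (array([ 0.005,  0.021, -0.018]), array([ 0.43, -0.71, 10.88]))
```

Emit:
move_arm(deltas=[0,0.02,-0.02,0.3,-0.7,2.5,-1,0,0.02,-0.02,0.3,-0.7,5,-1,0,0.02,-0.02,0.3,-0.7,5.8,-1,0,0.02,-0.02,0.3,-0.7,5.8,-1,0,0.02,-0.02,0.3,-0.7,5.8,-1])

```text
time: 7.7
tool_pos: [0.4435, 0.3457, 0.0841]
ee_rot: [3.137, -0.015, 0.495]
wrist_force: [0.2, 0.5, 0.1]
width: 0.0939
finger_force: 0.0
```

```bash
python3 - <<'E'
from plan import *
o=robot.get_obs();print(o["tool_pos"].round(4),o["ee_rot"].round(4))
print(delta([.441,.3447,.024],down(.495)))
E
```

```text
[0.4435 0.3457 0.0841] [ 3.1372 -0.015   0.4954]
(array([ 0.004, -0.015,  0.   ]), array([-0.35, -0.06,  6.01]))
```

Emit:
move_arm(deltas=[0,-0.015,0,-0.3,0,3,-1,0,-0.015,0,-0.3,0,6,-1,0,-0.015,0,-0.3,0,6,-1,0,-0.015,0,-0.3,0,6,-1,0,-0.015,0,-0.3,0,6,1,0,-0.015,0,-0.3,0,6,1,0,-0.015,0,-0.3,0,6,1,0,-0.015,0,-0.3,0,6,1])

```text
time: 8.5
tool_pos: [0.4413, 0.3442, 0.0229]
ee_rot: [3.137, 0.002, 0.495]
wrist_force: [-0.7, -1.0, 0.0]
width: 0.065
finger_force: 0.0
```

Emit:
move_arm(deltas=[0,0,0,0,0,0,1,0,0,0,0,0,0,1,0,0,0,0,0,0,1])

```text
time: 8.8
tool_pos: [0.4408, 0.3439, 0.0219]
ee_rot: [3.137, 0.003, 0.495]
wrist_force: [-0.1, 0.4, -0.2]
width: 0.0417
finger_force: 0.0
```

Emit:
move_arm(deltas=[0,0,0,0,0,0,1,0,0,0,0,0,0,1,0,0,0,0,0,0,1,0,0,0,0,0,0,1,0,0,0,0,0,0,1,0,0,0,0,0,0,1])

```text
time: 9.4
tool_pos: [0.4409, 0.3439, 0.022]
ee_rot: [3.137, 0.003, 0.495]
wrist_force: [-0.0, 0.3, -0.3]
width: 0.0117
finger_force: 30.0
```

```bash
python3 - <<'E'
from plan import *
o=robot.get_obs();print(o["tool_pos"].round(4),o["ee_rot"].round(4),o["width"],o["finger_force"],o["joint_positions"].round(2))
# spindle est (.609,.209), fixture yaw -.053, loop at fixture -26 -> tip; hover
y=-.053;u=np.array([np.cos(y),np.sin(y)])
tcp=np.array([.609,.209])-u*(.026+.070);print(tcp)
p0,R0=pose()
for z,yw in((.12,.495),(.12,y),):
    pass
print("lift",delta([*p0[:2],.12],down(.495)))
print("hover",delta([*tcp,.12],down(y),np.array([*p0[:2],.12]),down(.495)))
E
```

```text
[0.4409 0.3439 0.022 ] [3.137  0.0032 0.495 ] 0.011714835140698732 29.999241828918457 [ 0.56  0.22  1.6  -0.    1.33  1.64]
[0.5131348  0.21408562]
lift (array([0.005, 0.003, 0.   ]), array([-0.03,  0.05, -9.8 ]))
hover (array([ 0.   , -0.   ,  0.548]), array([ 0.19, 14.85,  0.  ]))
```

Emit:
move_arm(deltas=[0,0,0,0,0,-3.5,1,0,0,0,0,0,-7,1,0,0,0.1,0,2,-9.8,1,0,0,0.24,0.1,6,-9.8,1,0,0,0.38,0.2,10,-9.8,1,0,0,0.5,0.2,13,-9.8,1,0,0,0.548,0.2,14.8,-9.8,1,0,0,0.548,0.2,14.8,-9.8,1])

```text
time: 10.2
tool_pos: [0.5139, 0.2131, 0.1205]
ee_rot: [3.135, 0.0, -0.056]
wrist_force: [0.2, 0.6, -0.0]
width: 0.0116
finger_force: 30.0
```

Emit:
move_arm(deltas=[0,0,0,0,0,0,1,0,0,0,0,0,0,1])

```text
time: 10.4
tool_pos: [0.5124, 0.2161, 0.1205]
ee_rot: [3.136, 0.001, -0.051]
wrist_force: [-0.6, 0.5, -0.3]
width: 0.0116
finger_force: 30.0
```

```bash
python3 - <<'E'
from plan import *
import pickle
o=robot.get_obs();print(o["tool_pos"].round(4),o["ee_rot"].round(4),o["width"],o["joint_positions"].round(2))
s=snap("wrist");save(s,"pics/w5.png");pickle.dump(s,open("w5.pkl","wb"))
P=cloud(s)
Q=P[:300].reshape(-1,3);Q=Q[np.hypot(Q[:,0]-.609,Q[:,1]-.209)<.06]
for n,lo,hi in(("head",.0655,.070),("roller/clip",.052,.060)):
    q=Q[(Q[:,2]>lo)&(Q[:,2]<hi)];print(n,len(q),q.mean(0).round(4) if len(q) else 0,q.min(0).round(4),q.max(0).round(4))
for n in("top","side"):
    t=snap(n);pickle.dump(t,open(n+"2.pkl","wb"))
E
```

```text
[0.5124 0.2161 0.1205] [ 3.1365e+00  8.0000e-04 -5.1100e-02] 0.01159692462335718 [ 0.3   0.13  1.49 -0.    1.52  1.92]
head 373 [0.6093 0.2091 0.0671] [0.602  0.2016 0.0655] [0.6164 0.2168 0.0693]
roller/clip 2022 [0.6035 0.2091 0.055 ] [0.5715 0.1918 0.052 ] [0.6268 0.227  0.0596]
```

View pics/w5.png

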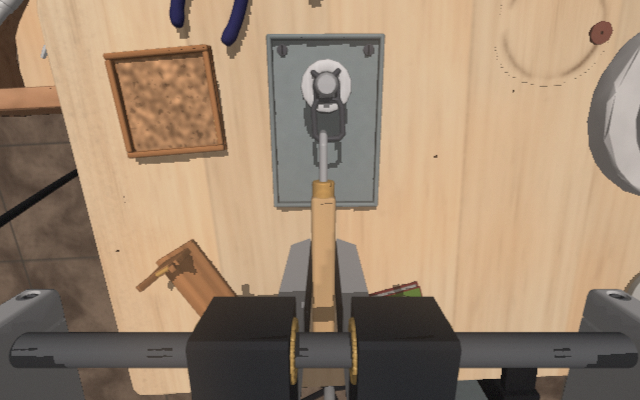

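The wrist view shows the pick held level over the fixture, hook end at (323,133), spindle head at (326,84), the loop between them, and the fixture sides parallel to the pick.

```bash
python3 - <<'E'
from plan import *
import pickle
s=pickle.load(open("w5.pkl","rb"));P=cloud(s);Q=P[100:182,305:340].reshape(-1,3);Q=Q[Q[:,2]>.075]
print("wire",len(Q));d=np.polyfit(Q[:,0],Q[:,1],1);print("line yaw",np.arctan(d[0]),"end",Q[:,0].max(),Q[Q[:,0]>Q[:,0].max()-.006].mean(0))
p,Rr=pose()
for n in("top2","side2"):
    s=pickle.load(open(n+".pkl","rb"));P=cloud(s).reshape(-1,3)
    c=p+Rr@[.07,0,-.019]
    q=P[(np.hypot(P[:,0]-c[0],P[:,1]-c[1])<.02)&(P[:,2]>.075)];print(n,len(q),q.mean(0).round(4) if len(q) else 0, q[q[:,2]<.115].mean(0).round(4) if (q[:,2]<.115).any() else 0, q.min(0).round(4),q.max(0).round(4))
    L=P[(np.hypot(P[:,0]-.609,P[:,1]-.209)<.045)];
    h=L[(L[:,2]>.0655)&(L[:,2]<.071)];k=L[(L[:,2]>.052)&(L[:,2]<.06)];print(" head",len(h),h.mean(0).round(4),"clip",k.min(0).round(4),k.max(0).round(4))
print("tcp",p,Rr[:,0])
E
```

```text
wire 440
line yaw -0.043366752489051835 end 0.5918568280812728 [0.59185683 0.21350737 0.29947625]Traceback (most recent call last):
  File "<stdin>", line 9, in <module>
    return umr_minimum(a, axis, None, out, keepdims, initial, where)
ValueError: zero-size array to reduction operation minimum which has no identity
```

```bash
python3 - <<'E'
from plan import *
import pickle
p,Rr=pose();c=p+Rr@[.07,0,-.019]
s=pickle.load(open("w5.pkl","rb"));P=cloud(s);Q=P[90:178,305:340].reshape(-1,3);Q=Q[(Q[:,2]>.09)&(Q[:,2]<.155)]
print("wire",len(Q),"yaw",np.arctan(np.polyfit(Q[:,0],Q[:,1],1)[0]));e=np.percentile(Q[:,0],99);print("end",e,Q[Q[:,0]>e-.008].mean(0),"expected tip xy",c)
s=pickle.load(open("side2.pkl","rb"));P=cloud(s).reshape(-1,3)
q=P[(np.hypot(P[:,0]-c[0],P[:,1]-c[1])<.012)&(P[:,2]>.075)&(P[:,2]<.15)]
print(len(q),q.mean(0).round(4),q.min(0).round(4),q.max(0).round(4))
for lo in np.arange(.105,.15,.006):
    k=q[(q[:,2]>=lo)&(q[:,2]<lo+.006)]
    if len(k):print(round(lo,3),len(k),k.mean(0).round(4))
y=-.053;u=np.array([np.cos(y),np.sin(y)])
print(delta([*(np.array([.6093,.2091])-u*.096),.0505],down(y)))
E
```

```text
wire 374 yaw -0.048595444220276084
end 0.5826869258853391 [0.57899002 0.21325521 0.13893669] expected tip xy [0.58242289 0.21271871 0.13962124]
31 [0.5796 0.2125 0.1336] [0.5708 0.21   0.114 ] [0.5843 0.2144 0.1451]
0.111 3 [0.5807 0.2123 0.1142]
0.117 2 [0.5823 0.2126 0.1211]
0.123 4 [0.582  0.2127 0.1259]
0.129 4 [0.5812 0.2123 0.1314]
0.135 8 [0.5812 0.2121 0.1374]
0.141 10 [0.5758 0.2129 0.1429]
(array([0.005, 0.   , 0.002]), array([0.11, 0.16, 7.02]))
```

Emit:
move_arm(deltas=[0,0,0,0.1,0.2,1,1,0,0,0,0.1,0.2,2.5,1,0,0,0,0.1,0.2,4.5,1,0,0,0,0.1,0.2,7,1,0,0,0,0.1,0.2,7,1,0,0,0,0.1,0.2,7,1,0,0,0,0.1,0.2,7,1])

```text
time: 11.25
tool_pos: [0.5146, 0.2129, 0.0517]
ee_rot: [3.137, -0.001, -0.053]
wrist_force: [-0.4, 0.0, -0.1]
width: 0.0117
finger_force: 30.0
```

```bash
python3 - <<'E'
from plan import *
import pickle
o=robot.get_obs();print(o["tool_pos"].round(4),o["ee_rot"].round(4),o["wrist_force"])
s=snap("wrist");im=s["image"][60:260,220:430];cv2.imwrite("pics/w6.png",cv2.resize(im,None,fx=3.5,fy=2.9,interpolation=cv2.INTER_CUBIC)[:580,:,::-1])
E
```

```text
[0.5146 0.2129 0.0517] [ 3.1366e+00 -1.5000e-03 -5.3000e-02] [-0.38284232  0.00875135 -0.11932527]
```

View pics/w6.png

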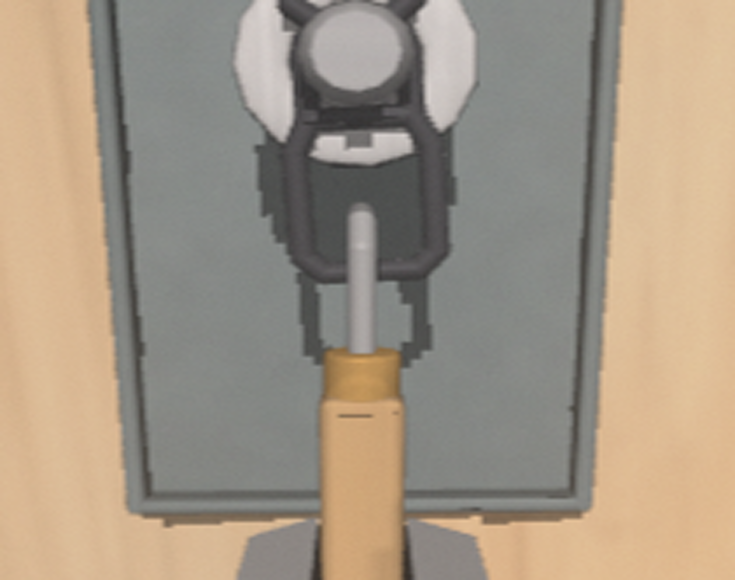

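The crop shows the hook tip inside the loop, at (360,210) in the crop and centred between the side wires. Now I'll pull.

Emit:
move_arm(deltas=[0,0,0,-0.4,0,0,1,0,0,0,-0.7,0,0,1,0,0,0,-1,0,0,1,0,0,0,-1.3,0,0,1])

```text
time: 11.7
tool_pos: [0.5059, 0.2136, 0.0531]
ee_rot: [3.138, -0.013, -0.053]
wrist_force: [10.8, -1.9, -1.5]
width: 0.0117
finger_force: 30.0
```

Emit:
move_arm(deltas=[0,0,0,-0.3,0,0,1,0,0,0,-0.6,0,0,1,0,0,0,-0.9,0,0,1,0,0,0,-1.2,0,0,1,0,0,0,-1.2,0,0,1])

```text
time: 12.2
tool_pos: [0.4878, 0.2141, 0.0503]
ee_rot: [3.136, 0.002, -0.053]
wrist_force: [0.3, -0.4, 0.1]
width: 0.0118
finger_force: 30.0
```

```bash
cat > clip.py <<'E'
from plan import *
def look(names=("wrist","side","top")):
    for n in names:
        s=snap(n);P=cloud(s).reshape(-1,3);C=s["image"].reshape(-1,3).astype(int)
        y=-.053;d=P[:,:2]-[.6093,.2091];fx=d[:,0]*np.cos(y)+d[:,1]*np.sin(y);fy=-d[:,0]*np.sin(y)+d[:,1]*np.cos(y)
        m=(fx>-.094)&(fx<.036)&(np.abs(fy)<.041)
        dark=(C.max(1)<85)&m
        k=dark&(P[:,2]>.009)&(np.hypot(fx,fy)>.02)
        out=[]
        for lo,hi in((.008,.014),(.014,.03),(.03,.052),(.052,.062)):
            a=k&(P[:,2]>lo)&(P[:,2]<=hi)
            out.append((int(a.sum()),)+((float(np.median(fx[a]).round(3)),float(np.median(fy[a]).round(3)),float(fx[a].min().round(3))) if a.sum() else ()))
        r=(P[:,2]>.052)&(P[:,2]<.0565)&(np.hypot(fx,fy)<.03)&(C.min(1)>150)
        print(n,out,"roller",int(r.sum()),fx[r].mean().round(4) if r.any() else 0,fy[r].mean().round(4) if r.any() else 0)
E
python3 - <<'E'
from clip import *
o=robot.get_obs();print(o["tool_pos"].round(4),o["ee_rot"].round(4),o["wrist_force"]);look()
E
```

```text
[0.4878 0.2141 0.0503] [ 3.1357e+00  1.8000e-03 -5.2600e-02] [ 0.32129737 -0.42505429  0.0818156 ]
wrist [(98, -0.038, -0.002, -0.04), (221, -0.032, 0.003, -0.038), (573, -0.024, -0.002, -0.03), (0,)] roller 1820 -0.0035 0.0002
side [(3, 0.03, 0.007, -0.036), (2, -0.03, 0.007, -0.032), (4, -0.027, 0.007, -0.029), (0,)] roller 102 0.003 -0.0009
top [(1, 0.031, 0.033, 0.031), (0,), (0,), (0,)] roller 4 0.0141 0.0058
```

Emit:
move_arm(deltas=[0,0,0,0,0,-2,1,0,0,0,0,0,-5,1,0,0,0,0,0,-7,1,0,0,0,0,0,-7,1,0,0,0,0,0,-7,1])

```text
time: 12.85
tool_pos: [0.4889, 0.2144, 0.1204]
ee_rot: [3.136, 0.0, -0.053]
wrist_force: [1.1, 0.1, -0.5]
width: 0.0119
finger_force: 30.0
```

```bash
python3 - <<'E'
from clip import *
o=robot.get_obs();p,Rr=pose();print(p.round(4),o["ee_rot"].round(4),o["wrist_force"])
look()
s=snap("wrist");P=cloud(s)
Q=P[150:300,300:345].reshape(-1,3);T=(Q-p)@Rr
k=(T[:,2]>-.04)&(T[:,2]<0)&(T[:,0]>.012)&(T[:,0]<.075)&(abs(T[:,1])<.012);T=T[k]
for a,b in((.015,.04),(.05,.07)):
    t=T[(T[:,0]>a)&(T[:,0]<b)];
    if len(t)>3:print(a,len(t),t.mean(0).round(4),np.polyfit(t[:,0],t[:,2],1).round(4),np.polyfit(t[:,0],t[:,1],1).round(4))
# clip profile in fixture frame, wrist view
Q=P.reshape(-1,3);C=s["image"].reshape(-1,3).max(1);y=-.053;d=Q[:,:2]-[.6093,.2091];fx=d@[np.cos(y),np.sin(y)];fy=d@[-np.sin(y),np.cos(y)]
for z0 in np.arange(.008,.06,.006):
    m=(C<85)&(Q[:,2]>z0)&(Q[:,2]<=z0+.006)&(fx>-.094)&(fx<-.0185)&(abs(fy)<.04)
    if m.any():print(round(z0,3),m.sum(),fx[m].min().round(3),fx[m].max().round(3),fy[m].min().round(3),fy[m].max().round(3))
e=[.4409,.3439]
print("hover",delta([*e,.12],down(.495)),"down",delta([*e,.022],down(.495)))
E
```

```text
[0.4889 0.2144 0.1204] [ 3.1361e+00  2.0000e-04 -5.3000e-02] [ 1.05072556  0.128834   -0.48574116]
wrist [(66, -0.038, -0.002, -0.04), (119, -0.032, 0.006, -0.038), (289, -0.025, -0.002, -0.029), (0,)] roller 1299 0.002 0.0002
side [(4, -0.003, -0.003, -0.036), (3, -0.03, 0.007, -0.033), (3, -0.026, 0.006, -0.027), (0,)] roller 100 0.0033 -0.0009
top [(0,), (0,), (0,), (0,)] roller 0 0 0
0.015 1186 [ 0.0278 -0.     -0.0237] [ 0.0259 -0.0245] [-0.0018  0.    ]
0.05 193 [ 0.0559  0.     -0.0196] [-0.0008 -0.0196] [-0.0076  0.0005]
0.008 93 -0.041 -0.034 -0.014 0.009
0.014 36 -0.037 -0.031 -0.014 0.009
0.02 47 -0.035 -0.029 -0.014 0.01
0.026 88 -0.031 -0.025 -0.014 0.009
0.032 103 -0.028 -0.022 -0.011 0.008
0.038 57 -0.026 -0.021 -0.011 0.007
0.044 97 -0.022 -0.019 -0.011 0.009
0.05 1 -0.02 -0.02 0.007 0.007
hover (array([ 0.006,  0.005, -0.548]), array([ -5.38, -12.71,  -0.19])) down (array([ 0.006,  0.005, -0.548]), array([ -5.35, -12.78,   9.61]))
```

Emit:
move_arm(deltas=[0,0,-0.14,-1.3,-3,0,1,0,0,-0.28,-2.7,-6.5,-0.1,1,0,0,-0.42,-4,-10,-0.2,1,0,0,-0.548,-5.4,-12.7,-0.2,1,0,0,-0.548,-5.4,-12.7,-0.2,1,0,0,-0.548,-5.4,-12.7,3,1,0,0,-0.548,-5.4,-12.7,3,1,0,0,-0.548,-5.4,-12.7,3,1])

```text
time: 13.85
tool_pos: [0.4411, 0.3427, 0.0887]
ee_rot: [3.136, 0.007, 0.494]
wrist_force: [-0.2, 1.1, 0.5]
width: 0.0114
finger_force: 30.0
```

```bash
python3 - <<'E'
from clip import *
print(pose()[0],robot.get_obs()["ee_rot"],delta([.4409,.3439,.0225],down(.495)))
E
```

```text
[0.44112163 0.34274916 0.08872467] [3.13645429 0.00668439 0.4936069 ] (array([ 0.005,  0.007, -0.001]), array([ 0.08, -0.15,  6.62]))
```

Emit:
move_arm(deltas=[0,0,0,0,-0.1,2.5,1,0,0,0,0,-0.1,5,1,0,0,0,0,-0.1,6.5,1,0,0,0,0,-0.1,6.5,1,0,0,0,0,-0.1,6.5,1,0,0,0,0,-0.1,6.5,-1,0,0,0,0,-0.1,6.5,-1,0,0,0,0,-0.1,6.5,-1])

```text
time: 14.65
tool_pos: [0.4418, 0.3449, 0.0262]
ee_rot: [3.137, 0.001, 0.495]
wrist_force: [0.2, -0.3, -0.2]
width: 0.0323
finger_force: 0.0
```

Emit:
move_arm(deltas=[0,0,0,0,0,0,-1,0,0,0,0,0,0,-1,0,0,0,0,0,0,-1,0,0,0,0,0,0,-1,0,0,0,0,0,0,-1])

```text
time: 15.15
tool_pos: [0.4412, 0.3444, 0.0249]
ee_rot: [3.137, 0.003, 0.495]
wrist_force: [-0.4, 0.1, 0.0]
width: 0.0724
finger_force: 0.0
```

Emit:
move_arm(deltas=[0,0,0,0,0,-2,-1,0,0,0,0,0,-6,-1,0,0,0,0,0,-10,-1,0,0,0,0,0,-10,-1,0,0,0,0,0,-10,-1])

```text
time: 15.65
tool_pos: [0.4419, 0.3454, 0.1263]
ee_rot: [3.137, 0.0, 0.495]
wrist_force: [-1.8, -0.2, -0.7]
width: 0.094
finger_force: 0.0
```

```bash
python3 - <<'E'
from clip import *
import pickle
o=robot.get_obs();p,Rr=pose();print(p.round(4),o["ee_rot"].round(4),o["width"])
s=pickle.load(open("w5.pkl","rb"));c=np.array([ray(s,u,v,.012) for u,v in((107,55),(210,45),(226,153),(129,158))]);print("tray",c.round(4).tolist(),c.mean(0))
P=cloud(s)[30:175,95:235].reshape(-1,3);q=P[(P[:,2]>.009)&(P[:,2]<.016)];print(cv2.minAreaRect((q[:,:2]*1000).astype(np.float32)))
s=snap("wrist");P=cloud(s)[100:262];Q=P.reshape(-1,3);Q=Q[(np.hypot(Q[:,0]-.441,Q[:,1]-.345)<.04)&(Q[:,2]>.046)&(Q[:,2]<.0495)]
print("handle",len(Q),Q.mean(0).round(4));look(("side",))
print("over",delta([.611,.2089,.13],down(-.053)))
E
```

```text
[0.4419 0.3454 0.1263] [3.1372e+00 2.0000e-04 4.9500e-01] 0.09399750646923608
tray [[0.6442, 0.3814, 0.012], [0.6473, 0.2987, 0.012], [0.5624, 0.2972, 0.012], [0.5624, 0.3811, 0.012]] [0.60409235 0.33962088 0.012     ]
((609.9107055664062, 330.389892578125), (92.42162322998047, 107.91729736328125), 1.8822829723358154)
handle 1469 [0.4429 0.3453 0.0476]
side [(3, -0.031, 0.014, -0.036), (4, -0.029, 0.007, -0.031), (2, -0.024, 0.005, -0.028), (0,)] roller 100 0.0027 -0.0018
over (array([0.006, 0.005, 0.548]), array([ 8.57, 20.04, -0.62]))
```

Emit:
move_arm(deltas=[0,0,0.14,1.6,4,-0.5,-1,0,0,0.28,3.5,8,-0.5,-1,0,0,0.42,5,12,-0.5,-1,0,0,0.548,7,16,-0.5,-1,0,0,0.548,8.6,20,-0.5,-1,0,0,0.548,8.6,20,-0.5,-1,0,0,0.548,8.6,20,-0.5,-1,0,0,0.548,8.6,20,-0.5,-1])

```text
time: 16.55
tool_pos: [0.6105, 0.2106, 0.1291]
ee_rot: [3.136, 0.003, -0.052]
wrist_force: [0.0, -0.2, 0.1]
width: 0.0944
finger_force: 0.0
```

```bash
python3 - <<'E'
from clip import *
print(pose()[0],robot.get_obs()["ee_rot"],delta([.611,.2089,.037],down(-.053)))
look(("wrist","side"))
E
```

```text
[0.61050265 0.21057206 0.12911409] [ 3.13571357  0.00342349 -0.05201926] (array([0.006, 0.003, 0.001]), array([0.09, 0.11, 9.21]))
wrist [(16, -0.038, -0.002, -0.039), (16, -0.03, 0.007, -0.037), (81, -0.024, -0.002, -0.029), (0,)] roller 832 0.0026 0.0
side [(2, -0.033, 0.009, -0.036), (3, -0.03, 0.007, -0.033), (2, -0.024, 0.005, -0.027), (0,)] roller 102 0.003 -0.0015
```

Emit:
move_arm(deltas=[0,0,0,0.1,0.1,3,-1,0,0,0,0.1,0.1,6,-1,0,0,0,0.1,0.1,8.5,-1,0,0,0,0.1,0.1,9.2,-1,0,0,0,0.1,0.1,9.2,-1,0,0,0,0.1,0.1,9.2,1,0,0,0,0.1,0.1,9.2,1,0,0,0,0.1,0.1,9.2,1])

```text
time: 17.45
tool_pos: [0.6139, 0.2087, 0.0406]
ee_rot: [3.137, -0.003, -0.053]
wrist_force: [-0.5, -0.3, -0.4]
width: 0.0738
finger_force: 0.0
```

Emit:
move_arm(deltas=[0,0,0,0,0,0,1,0,0,0,0,0,0,1,0,0,0,0,0,0,1,0,0,0,0,0,0,1,0,0,0,0,0,0,1,0,0,0,0,0,0,1,0,0,0,0,0,0,1])

```text
time: 18.15
tool_pos: [0.6128, 0.2083, 0.0386]
ee_rot: [3.136, 0.0, -0.053]
wrist_force: [0.1, -0.3, 0.0]
width: 0.0341
finger_force: 30.0
```

Emit:
move_arm(deltas=[0,0,0,0,0,-0.7,1,0,0,0,0,0,-1.5,1,0,0,0,0,0,-2.5,1,0,0,0,0,0,-3.5,1,0,0,0,0,0,-5,1,0,0,0,0,0,-6.5,1,0,0,0,0,0,-6.5,1,0,0,0,0,0,-6.5,1])

```text
time: 18.95
tool_pos: [0.6133, 0.2088, 0.1047]
ee_rot: [3.137, -0.001, -0.053]
wrist_force: [0.6, -0.6, -1.1]
width: 0.0345
finger_force: 30.0
```

```bash
python3 - <<'E'
from clip import *
o=robot.get_obs();p,Rr=pose();print(p,o["ee_rot"],o["width"],o["finger_force"],o["wrist_force"])
look(("wrist","side"))
for n in("wrist","side"):
    s=snap(n);P=cloud(s).reshape(-1,3);T=P-p
    k=(np.hypot(T[:,0],T[:,1])<.03)&(P[:,2]>.07)&(P[:,2]<.14)&(np.abs(T@Rr[:,1])<.016)
    if k.any():print(n,k.sum(),P[k].mean(0).round(4),P[k].min(0).round(4),P[k].max(0).round(4))
    k&=(P[:,2]>np.percentile(P[k][:,2],60))
    # top plane tilt
    A=np.c_[P[k][:,:2]-p[:2],np.ones(k.sum())];print(np.linalg.lstsq(A,P[k][:,2],rcond=None)[0].round(3))
print("tray",delta([.6075,.3387,.11],down(-.053)))
E
```

```text
[0.61333618 0.2088116  0.10468189] [ 3.13652992e+00 -1.40745791e-03 -5.29818153e-02] 0.0344666072635706 29.97662334528286 [ 0.6436762  -0.61144029 -1.12416024]
wrist [(0,), (0,), (0,), (0,)] roller 44 0.0059 0.0004
side [(2, -0.019, -0.005, -0.071), (10, -0.025, 0.007, -0.033), (0,), (0,)] roller 4 0.0061 -0.0008
wrist 3353 [0.6117 0.209  0.1134] [0.5916 0.1928 0.0931] [0.6276 0.2252 0.12  ]
[-0.001  0.001  0.118]
side 296 [0.6137 0.2074 0.1114] [0.5937 0.1931 0.0935] [0.6278 0.2245 0.1296]
[-0.011  0.062  0.118]
tray (array([0.006, 0.002, 0.   ]), array([ -1.16, -12.97,  -0.83]))
```

Emit:
move_arm(deltas=[0,0,0,-0.3,-3.5,0,1,0,0,0,-0.6,-7,0,1,0,0,0,-0.9,-10.5,0,1,0,0,0,-1.1,-13.1,0,1,0,0,0,-1.1,-13.1,0,1,0,0,0,-1.1,-13.1,4,1,0,0,0,-1.1,-13.1,6,1,0,0,0,-1.1,-13.1,6,1])

```text
time: 19.95
tool_pos: [0.6057, 0.3373, 0.0372]
ee_rot: [3.131, 0.009, -0.054]
wrist_force: [-0.3, -0.1, -1.9]
width: 0.0345
finger_force: 30.0
```

```bash
python3 - <<'E'
from clip import *
print(pose()[0],robot.get_obs()["ee_rot"],delta([.6077,.3397,.016],down(-.053)))
s=snap("wrist");P=cloud(s).reshape(-1,3);q=P[(np.abs(P[:,0]-.604)<.032)&(np.abs(P[:,1]-.34)<.032)&(P[:,2]<.02)];print("tray floor",len(q),np.median(q[:,2]))
E
```

```text
[0.60572968 0.33734773 0.03718185] [ 3.13062856  0.00944587 -0.05365164] (array([ 0.011,  0.009, -0.001]), array([ 0.2 , -0.27,  2.11]))
tray floor 4529 0.005561702354663939
```

Emit:
move_arm(deltas=[0,0,0,0,0,0,1,0,0,0,0,0,1.2,1,0,0,0,0,0,2.2,1,0,0,0,0,0,2.6,1,0,0,0,0,0,2.6,1,0,0,0,0,0,2.6,1,0,0,0,0,0,2.6,1])

```text
time: 20.7
tool_pos: [0.6089, 0.3398, 0.0172]
ee_rot: [3.136, -0.0, -0.053]
wrist_force: [-0.2, -0.1, -1.2]
width: 0.0343
finger_force: 30.0
```

Emit:
move_arm(deltas=[0,0,0,0,0,0.1,1,0,0,0,0,0,0.1,1,0,0,0,0,0,0.1,-0.3,0,0,0,0,0,0.1,-0.3,0,0,0,0,0,0.1,-0.3,0,0,0,0,0,0.1,-0.3,0,0,0,0,0,0.1,-0.3])

```text
time: 21.4
tool_pos: [0.6088, 0.3396, 0.016]
ee_rot: [3.136, 0.0, -0.053]
wrist_force: [-0.2, -0.5, 0.4]
width: 0.0609
finger_force: 0.0
```

Emit:
move_arm(deltas=[0,0,0,0,0,-2,-0.3,0,0,0,0,0,-5,-0.3,0,0,0,0,0,-9,-0.3,0,0,0,0,0,-12,-0.3,0,0,0,0,0,-12,-0.3,0,0,0,0,0,-12,-0.3])

```text
time: 22.0
tool_pos: [0.6092, 0.3404, 0.1368]
ee_rot: [3.137, -0.002, -0.053]
wrist_force: [-0.7, 0.1, -1.3]
width: 0.0611
finger_force: 0.0
```

```bash
python3 - <<'E'
from clip import *
o=robot.get_obs();print(o["time"],o["tool_pos"],o["width"],o["wrist_force"])
for n in("wrist","side"):
    s=snap(n);P=cloud(s).reshape(-1,3);k=(np.hypot(P[:,0]-.604,P[:,1]-.34)<.03)&(P[:,2]>.02)&(P[:,2]<.06)
    q=P[k];z=np.percentile(q[:,2],90);t=q[q[:,2]>.028];A=np.c_[t[:,:2]-t[:,:2].mean(0),np.ones(len(t))]
    print(n,len(q),q.min(0).round(4),q.max(0).round(4),np.linalg.lstsq(A,t[:,2],rcond=None)[0].round(4))
    k=(np.hypot(P[:,0]-.441,P[:,1]-.345)<.04)&(P[:,2]>.044)&(P[:,2]<.056);print(" handle",k.sum(),P[k].mean(0).round(4) if k.any() else 0)
s=snap("side");P=cloud(s).reshape(-1,3);y=-.053;d=P[:,:2]-[.6093,.2091];fx=d@[np.cos(y),np.sin(y)];fy=d@[-np.sin(y),np.cos(y)]
m=(fx>-.094)&(fx<-.017)&(abs(fy)<.041)&(P[:,2]>.0085)&(P[:,2]<.1);print("clip pts",m.sum(),fx[m].min().round(3),fx[m].max().round(3),fy[m].min().round(3),fy[m].max().round(3),P[m][:,2].max().round(3))
E
```

```text
22.0 [0.60924634 0.3404371  0.1368139 ] 0.06111036309420485 [-0.68990281  0.14873339 -1.29708435]
wrist 986 [0.5881 0.3223 0.0201] [0.6235 0.3579 0.0327] [0.0024 0.0003 0.0304]
 handle 516 [0.4298 0.3359 0.0473]
side 234 [0.5889 0.3211 0.0201] [0.6247 0.3567 0.0339] [-0.0014  0.0023  0.0304]
 handle 0 0
clip pts 37 -0.094 -0.018 -0.038 0.039 0.03
```

```bash
python3 -c "
from bench import robot
print(robot.close_job())"
```

```text
the job is handed in; nothing more can be done
None
```

I handed the job in at about 22 s of the 51 s allowed. By my last measurements the clip is down in the catch tray, leaning with nothing above about 30 mm, the pick is back in its rest, and the roller stands flat in the parts tray. I did not re-measure the notebook or the marker, though no move went near them, and the hand-in returned no verdict.

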